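Complete the tray of boot heels, all set the same way

TASK

The last pair of boot heels is still lying loose on the bench. Put one heel in each of the two empty compartments at the near end of the wooden tray, either heel on either side, set like the four heels already in it: black rubber face flat on the tray floor, flat front face turned the same way as theirs and square to the tray. Set them down rather than dropping them, and leave the other heels and everything else on the bench where it is.

Things in the scene. Friction and masses are not known exactly. Their poses are not given: they have to be found in the camera images.
- heel_a: Stacked-leather boot heel, 60 to 110 g, D-shaped, 50 x 50 mm, 38 mm high: 7 mm black rubber below, brown leather, pale tan top. Origin: centre of the rubber underside; +z to the tan face; +x to the flat front face, 25 mm off; flanks at y = +-25 mm flat for x = 0 to 25; back a half round of radius 25. Stands on its rubber face, turned at random.
- heel_b: Stacked-leather boot heel, 60 to 110 g, D-shaped, 50 x 50 mm, 38 mm high: 7 mm black rubber below, brown leather, pale tan top. Origin: centre of the rubber underside; +z to the tan face; +x to the flat front face, 25 mm off; flanks at y = +-25 mm flat for x = 0 to 25; back a half round of radius 25. Toppled: on its flat front face, 50 mm tall so, rubber facing +y within 0.5 rad.
- heel_a_front (a point): Centre of heel_a's flat front face (25 mm along +x and 19 mm along +z from its origin), axes as the heel's.
- heel_b_front (a point): Centre of heel_b's flat front face (25 mm along +x and 19 mm along +z from its origin), axes as the heel's.
- tray: Fixed wooden tray 264 (x) x 228 (y) mm, walls 10 thick, 20 high, floor top at 6; 3 x 2 compartments 76 (x) x 100 (y) at x = -84, 0, 84, y = -54, 54, partitions 8 thick with tops at 14. Origin: centre of its underside, on the bench; +x away from the robot, within 0.2 rad. Its heels have their flat fronts to +x; the row at x = -84, nearest the robot, is empty.
- cell_left (a point): Centre of the floor of the empty compartment on the tray's +y side; axes as the tray's. A heel's origin belongs here.
- cell_right (a point): Centre of the floor of the empty compartment on the tray's -y side; axes as the tray's. A heel's origin belongs here.
- set_heel_1: Heel like the others, already in the tray, middle row, +y side. Origin and axes as for heel_a. Leave alone.
- set_heel_2: Heel already in the tray, middle row, -y side. Leave alone.
- set_heel_3: Heel already in the tray, far row, +y side. Leave alone.
- set_heel_4: Heel already in the tray, far row, -y side. Leave alone.
- pincers: Lasting pincers with red grips lying to the right of the loose heels, 215 mm long along x (jaws to +x), 55 mm wide, 22 mm high; origin on the bench under the pivot.
- nippers: Nippers with bare steel handles lying near the robot on the right, 205 mm long along x (jaws to +x), 55 mm wide, 22 mm high; origin on the bench under the pivot.
- hammer: Hammer with wooden handle, 260 mm long along x (head to +x), 26 mm high, lying beyond the loose heels; origin on the bench under its middle.
- awl: Awl with wooden handle lying just beyond the loose heels, 145 mm long along x (point to +x), 26 mm high; origin on the bench.
- cement_jar: Closed amber jar with black lid, 66 mm diameter, 85 mm high, beyond the loose heels beside the tray; origin at the centre of its underside.
- lasted_shoe: Brown leather shoe on its last, 290 mm long along x (toe to +x), 100 mm wide, 112 mm high, at the right end of the bench; origin on the bench under its middle.
Things that resemble listed ones, but are neither listed nor needed, are in the scene too. What is shaped like the heel_b but turquoise is not meant.

How it is judged:
At the end, for the whole second after the job is handed in: One loose heel in each empty compartment, released, still: rubber face down on the floor (within 3 mm, tilt under 0.1 rad), flat front to tray +x, square within 0.2 rad, within 16 mm (x) and 28 mm (y) of its centre. Set heels within 20 mm of their start and upright, other things within 30 mm (z of heel_a in the frame of cell_left between -0.003 and 0.003 m and angle between each of heel_a, heel_b's own z axis and vertical below 0.1 rad and angle between the x axis of each of heel_a, heel_b and the x axis of tray, either way round below 0.2 rad and linear speed of each of heel_a, heel_b below 0.02 m/s and angular speed of each of heel_a, heel_b below 0.2 rad/s and z of heel_b in the frame of cell_left between -0.003 and 0.003 m and ((x of heel_a in the frame of cell_left between -0.016 and 0.016 m and y of heel_a in the frame of cell_left between -0.028 and 0.028 m and x of heel_a_front in the frame of cell_left above 0 m and x of heel_b in the frame of cell_right between -0.016 and 0.016 m and y of heel_b in the frame of cell_right between -0.028 and 0.028 m and x of heel_b_front in the frame of cell_right above 0 m) or (x of heel_a in the frame of cell_right between -0.016 and 0.016 m and y of heel_a in the frame of cell_right between -0.028 and 0.028 m and x of heel_a_front in the frame of cell_right above 0 m and x of heel_b in the frame of cell_left between -0.016 and 0.016 m and y of heel_b in the frame of cell_left between -0.028 and 0.028 m and x of heel_b_front in the frame of cell_left above 0 m)) and distance of each of set_heel_1, set_heel_2, set_heel_3, set_heel_4 from where it was at the start of the episode below 0.02 m and angle between each of set_heel_1, set_heel_2, set_heel_3, set_heel_4's own z axis and vertical below 0.15 rad and distance of each of pincers, nippers, hammer, awl, cement_jar, lasted_shoe from where it was at the start of the episode below 0.03 m); the robot touches nothing.
It fails at once if A heel moved faster than 0.8 m/s while not between the fingers (dropped, thrown or knocked away) ((linear speed of heel_a above 0.8 m/s and contact force between heel_a and the fingers below 0.1 N) or (linear speed of heel_b above 0.8 m/s and contact force between heel_b and the fingers below 0.1 N)).
It fails at once if One of the four heels already in the tray was moved by more than 20 mm (distance of any of set_heel_1, set_heel_2, set_heel_3, set_heel_4 from where it was at the start of the episode above 0.02 m).
It fails at once if A tool, the jar or the shoe on the bench was moved by more than 30 mm (distance of any of pincers, nippers, hammer, awl, cement_jar, lasted_shoe from where it was at the start of the episode above 0.03 m).
It also fails if it takes over 59 s, if anything falls off the work surface, if the arm or the gripper's body presses on something with over 40 N, if the wrist force passes 120 N, or if a joint passes its speed limit or range.

ROBOT

A 6-joint arm with a two-finger parallel gripper is mounted at the origin on the work surface. World frame = base frame: x ahead of the robot, y to its left, z up, the work surface at z = 0. Lengths are in m, angles in rad, forces in N, time in s.
With the tool pointing down it reaches from about 0.3 to 0.875 m from the base axis. Payload 6.4 kg.
Tool frame: the origin (TCP) lies at the very end of the fingers, on their centre line; the grasp point (between the pads) lies 19 mm behind it (ctrl.tcp_to_grasp is the distance from the TCP to the grasp point, in m); z points along the fingers, y is the direction in which the jaws open and shut (so a half turn about z gives the same grasp; the last joint's range is limited). The gripper opens to 85 mm and grips with 20 to 120 N. Pads are 22 mm wide; open, the fingers measure 114 mm over their backs; the gripper's body (76 mm by 85 mm) begins 54 mm behind the grasp point. The pads swing forward as they close: fully open they stand 13 mm farther back than shut.
Start: joints at [1.004, 0.181, 1.607, -0, 1.354, -0.206], TCP at [0.203, 0.538, 0.231] pointing down, gripper open.
Joint ranges: [-2.99, 2.99], [-0.89, 2.07], [0.3, 2.58], [-1.14, 4.28], [0, 2.63], [-3.12, 3.12]. Speed limits (rad/s): [2.57, 2.57, 3.01, 3.14, 3.14, 3.14].

INTERFACE

Orientations are given as a unit quaternion [w, x, y, z].
In Python, from bench import ctrl gives the robot as it stands. The module is installed in compiled form; this text tells all that it offers.
- The arm moves only by the tool drive_tool, never from a script. Its argument "deltas" is a list of rows, each an object with "slide": the shift along the tool's x, y, z as a fraction of full scale, a list of three; "delta_rot": the turn, a rotation vector about the tool's x, y, z as a fraction of full scale, a list of three; "hand": the opening, from 0 (shut) to 1 (fully open). In form: [{"slide": [tx, ty, tz], "delta_rot": [wx, wy, wz], "hand": hand}, ...]. A call has exactly 5 rows; each row shifts and turns the commanded pose from where the row before left it, along the tool's axes as they then stand; what a row does not reach is not made up. Full scale, the value 1, is 50 mm for a shift and 180 degrees for a turn. A row lasts 1/8 s, in which the tool goes at most 62.5 mm and 10.7 degrees, less where a joint would pass 70% of its speed; a pose out of reach is approached as far as the arm can. A call with a number of a shift or a turn outside -1 to 1 is refused whole. A call with a gripper value outside its range is refused whole. The fingers move at their own pace and stop on an object; the grip force is fixed at half the most. Time passes only in rows, so rows that do not move let the fingers close, or fill a call up. It gives the time, the measured TCP pose, the force and the opening at its end, in the units of the state.
- ctrl.get_obs(): the state, without advancing time (a new reading comes with each control period).
- ctrl.camera(name): name is "side" or "top"; returns a dict with "frame" (480x640x3 uint8, red, green, blue), "mtx" (3x3 intrinsics, pixels), "dist" ([k1, k2, p1, p2, k3] as OpenCV has them; the pictures are not rectified), "R" (3x3) and "t" (3): a world point X has camera coordinates R X + t. Camera axes: x right, y down, z forward; pixel columns grow to the right and rows downward; lengths in m; the calibration is good to about 2 mm. A picture is of the moment at which its call begins. There is no depth.
- ctrl.hand_in(): hands the job in, once; it reports no verdict.
The state is a dict: "time_s": time; "q": joint angles; "dq": joint speeds; "joint_efforts": joint torques, N m; "eef_pos": TCP position; "eef_rot": TCP orientation; "wrist_force": force on the tool from outside, world axes, zero at the start; "torque": the same for the moment, N m; "opening": opening from 0.0 (shut) to 1.0 (fully open).
Only numpy, scipy, OpenCV 4.12 (cv2) and the standard library are available. Lean on these libraries where they do the work, as an engineer would, in place of code of your own. Each camera call takes 0.05 s, during which the arm holds its last target.

## Working session

There is one attempt and no reset: what is moved stays moved. The work goes in short steps, Python scripts to look and compute and a tool call to move; the robot and the scene stay as the last step left them, time stands still between calls to the robot, and variables do not carry over. Pictures are saved under pics/ and viewed, and the job is handed in when it is done.

Besides the shell and the picture viewer there is one more tool, called after "Call:" as name([rows], argument=value, ...), one row to a line, values as JSON. drive_tool: Moves the arm, as the interface text tells. Its arguments: {"type":"object","properties":{"deltas":{"type":"array","items":{"type":"object","properties":{"slide":{"type":"array","items":{"type":"number"}},"delta_rot":{"type":"array","items":{"type":"number"}},"hand":{"type":"number"}}}}},"required":["deltas"]}

```bash
mkdir -p pics; python3 - <<'E'
from bench import ctrl
import cv2,json,numpy as np
o=ctrl.get_obs();print(o,ctrl.tcp_to_grasp)
for n in("side","top"):
    c=ctrl.camera(n);cv2.imwrite(f"pics/{n}0.png",c["frame"][:,:,::-1])
    np.savez(f"cam_{n}.npz",**{k:np.array(c[k]) for k in("mtx","dist","R","t")})
    print(n,-np.array(c["R"]).T@np.array(c["t"]),c["mtx"],c["dist"],c["R"])
E
```

```text
{'time_s': 0.0, 'q': array([ 1.00368692e+00,  1.81559394e-01,  1.60803220e+00, -5.03510983e-05,
        1.35381539e+00, -2.06305713e-01]), 'dq': array([ 5.11023713e-04, -4.70534294e-04, -8.77001148e-05,  1.37735560e-03,
       -1.90207783e-04,  5.73577018e-04]), 'joint_efforts': array([-4.44056313e-04, -4.44887638e+01, -3.51324928e+01, -4.76791356e-04,
        9.43634397e-03,  1.36145619e-05]), 'eef_pos': array([0.20267662, 0.5374822 , 0.23036216]), 'eef_rot': array([-3.19364123e-04,  1.79419487e-01,  9.83772242e-01, -8.49446505e-04]), 'wrist_force': array([-0.02489243,  0.44705785,  0.36888002]), 'torque': array([-0.00712488,  0.03057881,  0.00729283]), 'opening': 0.9986351973157014} 0.0187
side [-0.20615072 -0.9573097   0.84783306] [[531.61524747   0.         320.87742985]
 [  0.         531.61524747 240.89814592]
 [  0.           0.           1.        ]] [-0.1570032  0.         0.         0.         0.       ] [[ 0.74517823 -0.66681801  0.00794721]
 [-0.39542709 -0.45142854 -0.79990605]
 [ 0.53697936  0.59293003 -0.60007262]]
top [ 0.22212698 -0.17857966  1.36105548] [[534.96594752   0.         310.98057003]
 [  0.         534.96594752 246.68610488]
 [  0.           0.           1.        ]] [-0.08618289  0.          0.          0.          0.        ] [[ 0.01377002 -0.9999025  -0.00231979]
 [-0.97831509 -0.01299315 -0.20671423]
 [ 0.20666393  0.00511595 -0.97839861]]
```

View pics/side0.png

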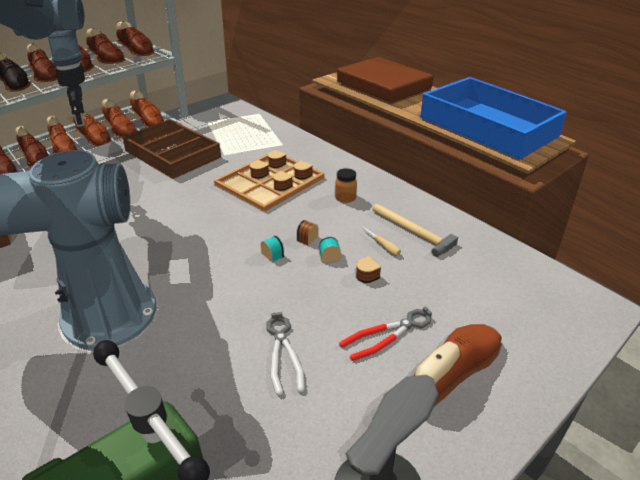

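View pics/top0.png

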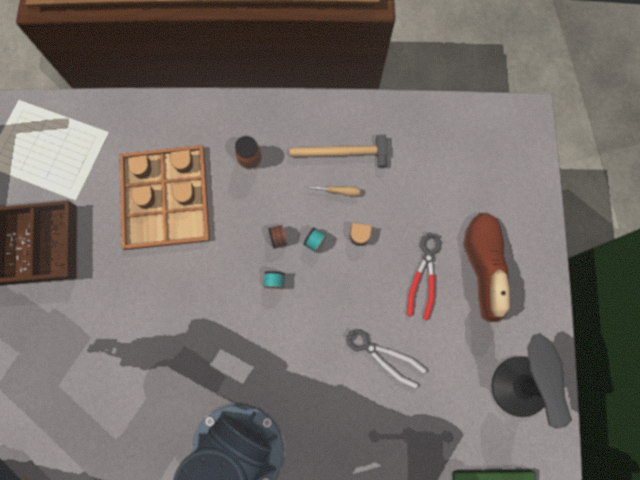

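```bash
cat > h.py <<'E'
import numpy as np,cv2
class Cam:
    def __init__(s,n):
        d=np.load(f"cam_{n}.npz");s.K,s.D,s.R,s.t=d["mtx"],d["dist"],d["R"],d["t"]
    def proj(s,X):
        return cv2.projectPoints(np.asarray(X,float).reshape(-1,3),cv2.Rodrigues(s.R)[0],s.t,s.K,s.D)[0][:,0]
    def onz(s,uv,z):
        p=cv2.undistortPoints(np.asarray(uv,float).reshape(-1,1,2),s.K,s.D)[:,0]
        r=np.c_[p,np.ones(len(p))]@s.R;c=-s.R.T@s.t
        return c+r*((z-c[2])/r[:,2])[:,None]
def crop(img,u0,v0,w,h,f,out):
    cv2.imwrite(out,cv2.resize(img[v0:v0+h,u0:u0+w],None,fx=f,fy=f,interpolation=cv2.INTER_CUBIC))
E
python3 - <<'E'
from h import *
T=cv2.imread("pics/top0.png");S=cv2.imread("pics/side0.png")
crop(T,255,200,130,100,6,"pics/t_heels.png");crop(S,250,205,140,90,5.6,"pics/s_heels.png")
crop(T,110,135,110,120,5,"pics/t_tray.png");crop(S,205,145,130,70,6,"pics/s_tray.png")
E
```

```text
(no output)
```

View pics/t_heels.png

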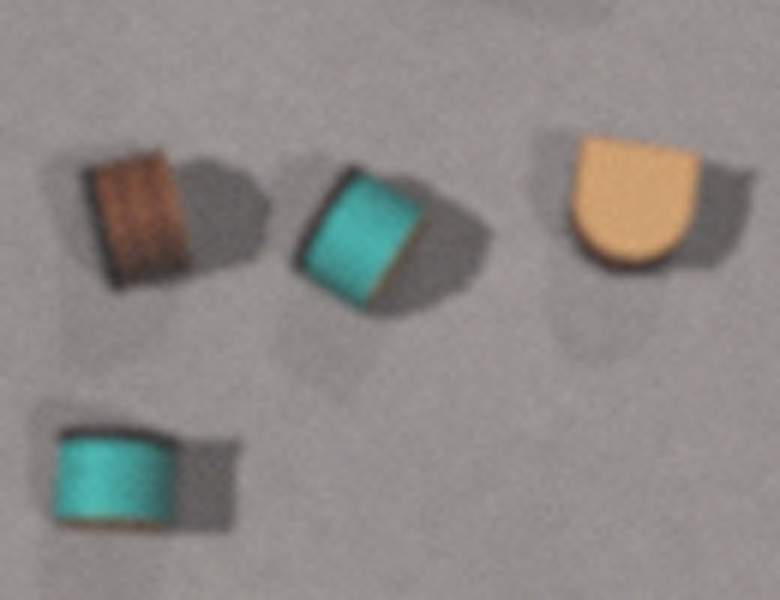

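View pics/s_heels.png

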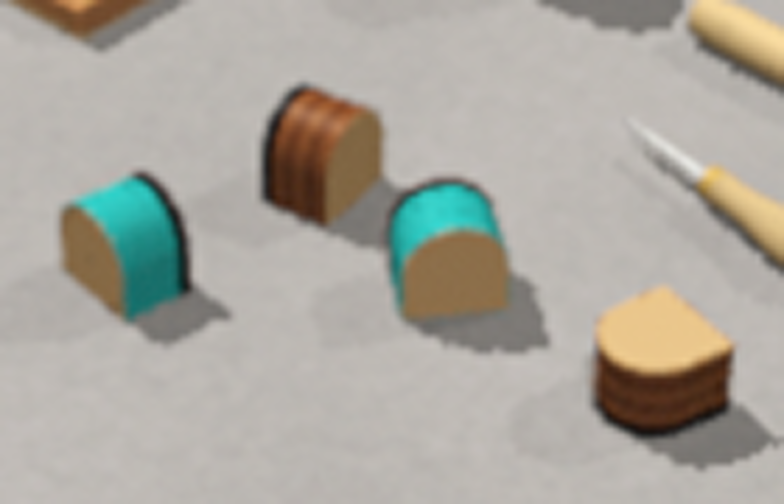

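View pics/t_tray.png

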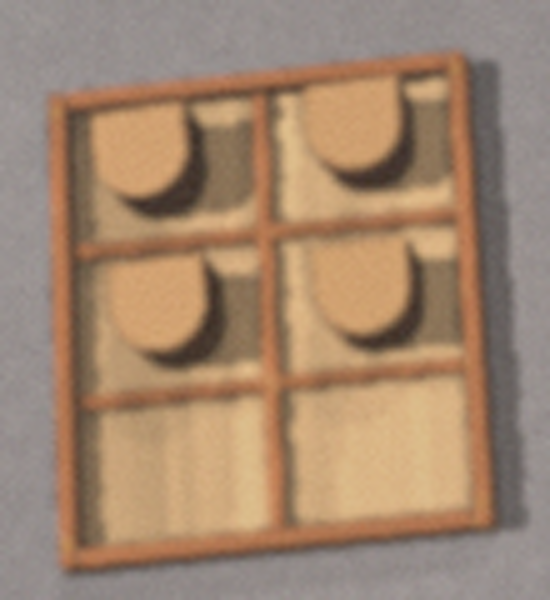

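View pics/s_tray.png

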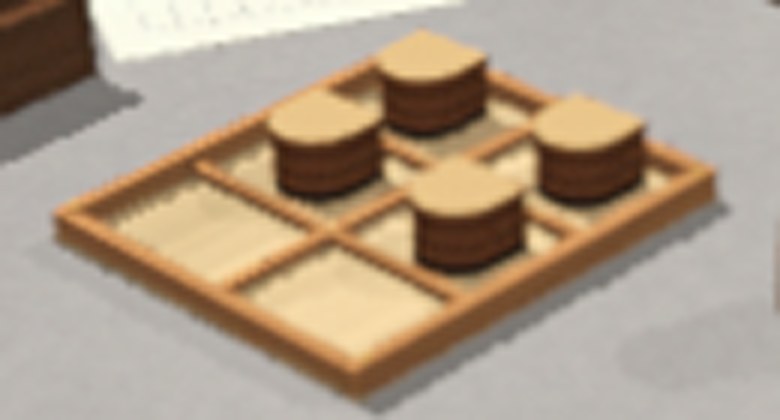

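```bash
cat > fit.py <<'E'
from h import *
from scipy.optimize import minimize,least_squares
from scipy.spatial.transform import Rotation as Ro
th=np.linspace(np.pi/2,3*np.pi/2,25)
O=np.r_[[[.025,.025],[.025,-.025]],np.c_[.025*np.cos(th),.025*np.sin(th)]]
LE=np.r_[np.c_[O,np.full(len(O),.007)],np.c_[O,np.full(len(O),.038)]]
ALL=np.r_[np.c_[O,np.full(len(O),.0)],np.c_[O,np.full(len(O),.038)]]
cams={n:Cam(n) for n in("top","side")}
def mask(img,box,lo=70):
    u,v,w,h=box;f=8
    c=cv2.resize(img[v:v+h,u:u+w],None,fx=f,fy=f,interpolation=cv2.INTER_LINEAR)
    hs=cv2.cvtColor(c,cv2.COLOR_BGR2HSV)
    m=((hs[...,1]>lo)&(hs[...,0]<25)).astype(np.uint8)
    n,l,s,_=cv2.connectedComponentsWithStats(m)
    return (l==1+np.argmax(s[1:,4])).astype(np.uint8),f
def hullmask(cam,V,box,f):
    u,v,w,h=box
    p=(cam.proj(V)-[u,v]+.5)*f-.5
    m=np.zeros((h*f,w*f),np.uint8)
    cv2.fillConvexPoly(m,cv2.convexHull(np.round(p*16).astype(np.int32)),1,cv2.LINE_8,4);return m
def fit(imgs,boxes,x0,posefn,V=LE,lo=70,step=(.004,.004,.15)):
    M={n:mask(imgs[n],boxes[n],lo) for n in boxes}
    def cost(x):
        R,t=posefn(x);W=V@R.T+t;c=0
        for n in boxes:
            m,f=M[n];h=hullmask(cams[n],W,boxes[n],f);c+=(m!=h).sum()/m.sum()
        return c
    b=None
    for k in(1,-1,.5):
        S=np.vstack([x0]+[np.add(x0,k*np.eye(len(x0))[i]*step[i]) for i in range(len(x0))])
        r=minimize(cost,x0,method="Nelder-Mead",options=dict(initial_simplex=S,xatol=1e-5,fatol=1e-5,maxiter=300))
        if b is None or r.fun<b.fun:b=r
    return b.x,b.fun,{n:hullmask(cams[n],V@posefn(b.x)[0].T+posefn(b.x)[1],boxes[n],M[n][1]) for n in boxes},M
def up(x,z=0.):return Ro.from_euler("z",x[2]).as_matrix(),np.array([x[0],x[1],z])
def topp(x): # x axis down, z axis horizontal: heading x[2]
    zz=np.array([np.cos(x[2]),np.sin(x[2]),0]);xx=np.array([0,0,-1.]);return np.c_[xx,np.cross(zz,xx),zz],np.array([x[0],x[1],.025])
E
python3 - <<'E'
from fit import *
I={n:cv2.imread(f"pics/{n}0.png") for n in cams}
print(cams["top"].onz([[361,233]],.038),cams["top"].onz([[277,236]],.03))
bb=lambda u,v,w,h:(u,v,w,h)
A={"top":(345,215,35,35),"side":(350,250,38,36)}
B={"top":(266,218,26,36),"side":(294,214,28,34)}
xa=list(cams["top"].onz([[361,233]],.038)[0,:2])+[0.]
xb=list(cams["top"].onz([[274,236]],.03)[0,:2])+[-1.4]
for nm,bx,x0,pf in(("a",A,xa,up),("b",B,xb,topp)):
  for cs in(("top","side"),("top",),("side",)):
    x,c,H,M=fit(I,{n:bx[n] for n in cs},x0,pf);print(nm,cs,x.round(4),round(c,4))
    if len(cs)==2:
      for n in cs:
        m,f=M[n];u,v,w,h=bx[n];im=cv2.resize(I[n][v:v+h,u:u+w],None,fx=f,fy=f)
        for k,col in((m,(0,255,0)),(H[n],(0,0,255))):
            cv2.drawContours(im,cv2.findContours(k,0,2)[0],-1,col,1)
        cv2.imwrite(f"pics/fit_{nm}_{n}.png",im)
# tray
def cv(p,f,o):return (np.array(p,float)+.5)/f-.5+o
tt=cv([[50,95],[467,53],[495,527],[65,572]],5,[110,135]);ts=cv([[55,215],[715,170],[355,375]],6,[205,145])
C=np.array([[.132,.114,.02],[.132,-.114,.02],[-.132,-.114,.02],[-.132,.114,.02]])
def res(x):
    R,t=up(x);W=C@R.T+t
    return np.r_[(cams["top"].proj(W)-tt).ravel(),(cams["side"].proj(W[[3,1,2]])-ts).ravel()]
x0=list(cams["top"].onz([[165,197]],.02)[0,:2])+[0]
r=least_squares(res,x0);print("tray",r.x,res(r.x).round(1))
R,t=up(r.x)
for y in(.054,-.054):print(R@[-.084,y,.006]+t)
E
python3 -c "
import cv2,numpy as np
L=[cv2.resize(cv2.imread(f'pics/fit_{a}_{n}.png'),(380,290)) for a in 'ab' for n in('top','side')]
cv2.imwrite('pics/fits.png',np.vstack([np.hstack(L[:2]),np.hstack(L[2:])]))"
```

```text
[[ 0.53884965 -0.29836054  0.038     ]] [[ 0.53003357 -0.08441595  0.03      ]]
a ('top', 'side') [ 0.5387 -0.2973 -0.1422] 0.1893
a ('top',) [ 0.5396 -0.2973 -0.1073] 0.068
a ('side',) [ 0.5371 -0.3006 -0.1438] 0.0487
b ('top', 'side') [ 0.5272 -0.0656 -1.2786] 0.3598
b ('top',) [ 0.5263 -0.0654 -1.2841] 0.2992
b ('side',) [ 0.526  -0.0673 -1.2896] 0.0455
tray [0.6374505  0.21919546 0.11950796] [ 0.3  0.2  0.4 -0.6  0.9 -0.2 -0.1 -0.  -1.4 -0.8  0.4 -0.6 -0.6 -0.6]
[0.54761155 0.26279551 0.006     ]
[0.56048771 0.15556582 0.006     ]
```

View pics/fits.png

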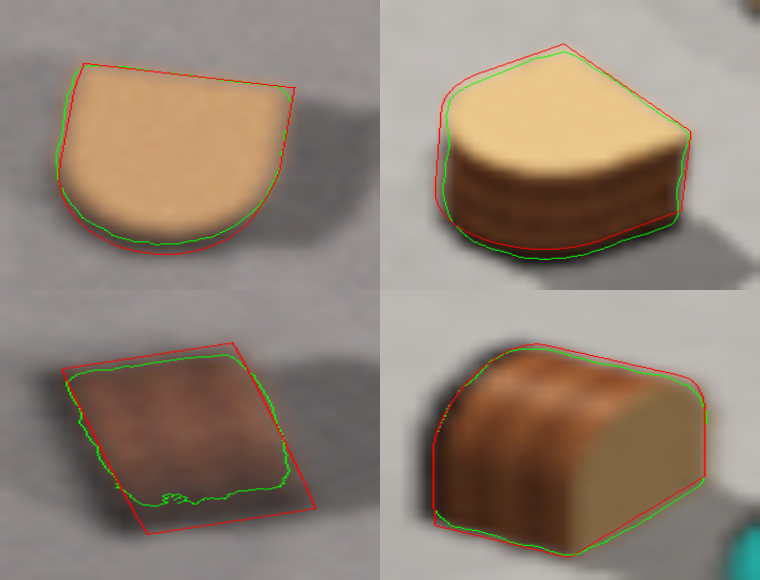

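```bash
python3 - <<'E'
import fit
from fit import *
I={n:cv2.imread(f"pics/{n}0.png") for n in cams}
def mask(img,box,lo):
    u,v,w,h=box;f=8
    c=cv2.resize(img[v:v+h,u:u+w],None,fx=f,fy=f);hs=cv2.cvtColor(c,cv2.COLOR_BGR2HSV)
    m=((hs[...,1]>lo)).astype(np.uint8)
    n,l,s,_=cv2.connectedComponentsWithStats(m);return (l==1+np.argmax(s[1:,4])).astype(np.uint8),f
fit.mask=mask
B={"top":(298,222,34,36),"side":(316,232,28,34)}
x0=list(cams["top"].onz([[310,236]],.03)[0,:2])+[-1.0]
for cs in(("top","side"),("side",)):
    x,c,H,M=fit.fit(I,{n:B[n] for n in cs},x0,topp);print(x,c)
R,t=topp(x)
b=np.array([.5265,-.0662]);hd=-1.287
z=np.array([np.cos(hd),np.sin(hd)]);y=np.array([-z[1],z[0]])
c=b+.019*z
print("centre",c)
for h in(0.,.025,.043,.05):
    # decoy footprint at height h
    w=.025 if h<=.025 else (max(0,.025**2-(h-.025)**2))**.5
    P=np.array([[.025-h,s*w,k] for s in(1,-1) for k in(0,.038)])@R.T+t
    print(h,(np.c_[(P[:,:2]-c)@z,(P[:,:2]-c)@y]*1000).round(0).tolist())
E
```

```text
Traceback (most recent call last):
AttributeError: 'function' object has no attribute 'fit'
```

```bash
python3 - <<'E'
import fit as F
from fit import cams,topp,np,cv2
I={n:cv2.imread(f"pics/{n}0.png") for n in cams}
def mask(img,box,lo):
    u,v,w,h=box;f=8
    c=cv2.resize(img[v:v+h,u:u+w],None,fx=f,fy=f);hs=cv2.cvtColor(c,cv2.COLOR_BGR2HSV)
    m=((hs[...,1]>lo)).astype(np.uint8)
    n,l,s,_=cv2.connectedComponentsWithStats(m);return (l==1+np.argmax(s[1:,4])).astype(np.uint8),f
F.mask=mask
B={"top":(298,222,34,36),"side":(316,232,28,34)}
x0=list(cams["top"].onz([[310,236]],.03)[0,:2])+[-1.0]
for cs in(("top","side"),("side",)):
    x,c,H,M=F.fit(I,{n:B[n] for n in cs},x0,topp);print(x,c)
R,t=topp(x)
b=np.array([.5265,-.0662]);hd=-1.287
z=np.array([np.cos(hd),np.sin(hd)]);y=np.array([-z[1],z[0]])
c=b+.019*z
print("centre",c)
for h in(0.,.025,.043,.05):
    w=.025 if h<=.025 else (max(0,.025**2-(h-.025)**2))**.5
    P=np.array([[.025-h,s*w,k] for s in(1,-1) for k in(0,.038)])@R.T+t
    print(h,(np.c_[(P[:,:2]-c)@z,(P[:,:2]-c)@y]*1000).round(0).tolist())
E
```

```text
[ 0.51117265 -0.16694633 -0.93239446] 1.4286292367269848
[ 0.49497439 -0.18909219 -1.06816194] 0.4275260154414233
centre [ 0.53182004 -0.08443999]
0.0 [[85.0, -40.0], [122.0, -32.0], [96.0, -89.0], [133.0, -81.0]]
0.025 [[85.0, -40.0], [122.0, -32.0], [96.0, -89.0], [133.0, -81.0]]
0.043 [[86.0, -48.0], [123.0, -39.0], [94.0, -82.0], [131.0, -73.0]]
0.05 [[90.0, -65.0], [127.0, -56.0], [90.0, -65.0], [127.0, -56.0]]
```

```bash
python3 - <<'E'
import fit as F
from fit import cams,topp,np,cv2
I={n:cv2.imread(f"pics/{n}0.png") for n in cams}
def mask(img,box,lo):
    u,v,w,h=box;f=8
    c=cv2.resize(img[v:v+h,u:u+w],None,fx=f,fy=f);hs=cv2.cvtColor(c,cv2.COLOR_BGR2HSV)
    m=((hs[...,1]>lo)).astype(np.uint8)
    n,l,s,_=cv2.connectedComponentsWithStats(m);return (l==1+np.argmax(s[1:,4])).astype(np.uint8),f
F.mask=mask
B={"top":(298,222,34,36),"side":(316,232,28,34)}
x0=list(cams["top"].onz([[311,237]],.03)[0,:2])+[-2.1]
for cs in(("top","side"),("side",)):
    x,c,H,M=F.fit(I,{n:B[n] for n in cs},x0,topp);print(x,c)
    if c>.3: continue
R,t=topp(x)
b=np.array([.5265,-.0662]);hd=-1.287
z=np.array([np.cos(hd),np.sin(hd)]);y=np.array([-z[1],z[0]])
c=b+.019*z
for h in(0.,.025,.043,.05):
    w=.025 if h<=.025 else (max(0,.025**2-(h-.025)**2))**.5
    P=np.array([[.025-h,s*w,k] for s in(1,-1) for k in(0,.038)])@R.T+t
    print(h,(np.c_[(P[:,:2]-c)@z,(P[:,:2]-c)@y]*1000).round(0).tolist())
E
```

```text
[ 0.53971612 -0.16599429 -2.24628713] 1.1848349254667463
[ 0.54081253 -0.173979   -2.33247136] 0.8460557233971131
0.0 [[110.0, -4.0], [129.0, -37.0], [67.0, -29.0], [86.0, -62.0]]
0.025 [[110.0, -4.0], [129.0, -37.0], [67.0, -29.0], [86.0, -62.0]]
0.043 [[103.0, -8.0], [123.0, -41.0], [73.0, -25.0], [93.0, -58.0]]
0.05 [[88.0, -16.0], [108.0, -49.0], [88.0, -16.0], [108.0, -49.0]]
```

```bash
cat > go.py <<'E'
import numpy as np,sys
from bench import ctrl
from scipy.spatial.transform import Rotation as Ro
# tool rot: y heading psi (z down), then tilt th about tool y
def tgt(psi,th=0.):
    y=np.array([np.cos(psi),np.sin(psi),0]);z=np.array([0,0,-1.]);x=np.cross(y,z)
    return Ro.from_matrix(np.c_[x,y,z])*Ro.from_rotvec([0,th,0])
def cur():
    o=ctrl.get_obs();q=o["eef_rot"];return o,o["eef_pos"],Ro.from_quat(np.r_[q[1:],q[0]])
def log(o):
    open("log.txt","a").write(" ".join(map(str,np.r_[o["q"],o["eef_pos"],o["eef_rot"]]))+"\n")
def plan(p,psi,th=0.,after=True):
    o,p0,R0=cur();log(o);R=tgt(psi,th)
    rv=(R0.inv()*R).as_rotvec()/np.pi
    d=np.asarray(p)-p0
    print("t",round(o["time_s"],3),"p",p0.round(4),"q",o["q"].round(3),"F",o["wrist_force"].round(1),"op",round(o["opening"],3))
    print("rot total",rv.round(4),"rows>=",round(np.linalg.norm(rv)*180/10.7,1))
    print("slide total in cur frame",(R0.inv().apply(d)/.05).round(3)," in target frame",(R.inv().apply(d)/.05).round(3))
E
python3 - <<'E'
from go import *
plan([.549,-.298,.15],1.571-.13)
E
```

```text
t 0.1 p [0.2027 0.5376 0.2305] q [ 1.004  0.181  1.608 -0.     1.354 -0.206] F [ 1.1 -0.3  0.7] op 0.995
rot total [-0.0005 -0.0001 -0.0736] rows>= 1.2
slide total in cur frame [-12.38  -13.187   1.626]  in target frame [ -9.03  -15.674   1.61 ]
```

Call:
drive_tool([
  {"slide": [0,0,0],"delta_rot": [0,0,-0.037],"hand": 1},
  {"slide": [0,0,0],"delta_rot": [0,0,-0.037],"hand": 1},
  {"slide": [-0.56,-0.98,0.1],"delta_rot": [0,0,0],"hand": 1},
  {"slide": [-0.56,-0.98,0.1],"delta_rot": [0,0,0],"hand": 1},
  {"slide": [-0.56,-0.98,0.1],"delta_rot": [0,0,0],"hand": 1},
])

```text
time_s: 0.72
eef_pos: [0.2675, 0.3798, 0.2157]
eef_rot: [-0.0, 0.064, 0.998, -0.0]
wrist_force: [0.4, 0.2, 0.2]
opening: 1.002
```

Call:
drive_tool([
  {"slide": [-0.56,-0.98,0.1],"delta_rot": [0,0,0],"hand": 1},
  {"slide": [-0.56,-0.98,0.1],"delta_rot": [0,0,0],"hand": 1},
  {"slide": [-0.56,-0.98,0.1],"delta_rot": [0,0,0],"hand": 1},
  {"slide": [-0.56,-0.98,0.1],"delta_rot": [0,0,0],"hand": 1},
  {"slide": [-0.56,-0.98,0.1],"delta_rot": [0,0,0],"hand": 1},
])

```text
time_s: 1.35
eef_pos: [0.3752, 0.1188, 0.1911]
eef_rot: [0.0, 0.064, 0.998, 0.0]
wrist_force: [1.0, 0.6, -0.0]
opening: 0.996
```

Call:
drive_tool([
  {"slide": [-0.56,-0.98,0.1],"delta_rot": [0,0,0],"hand": 1},
  {"slide": [-0.56,-0.98,0.1],"delta_rot": [0,0,0],"hand": 1},
  {"slide": [-0.56,-0.98,0.1],"delta_rot": [0,0,0],"hand": 1},
  {"slide": [-0.56,-0.98,0.1],"delta_rot": [0,0,0],"hand": 1},
  {"slide": [-0.56,-0.98,0.1],"delta_rot": [0,0,0],"hand": 1},
])

```text
time_s: 1.98
eef_pos: [0.4827, -0.1422, 0.1658]
eef_rot: [-0.0, 0.064, 0.998, 0.0]
wrist_force: [0.5, 0.5, 0.2]
opening: 0.997
```

```bash
python3 -c "
from go import *
plan([.549,-.298,.15],1.571-.13)"
```

```text
t 1.975 p [ 0.4827 -0.1422  0.1658] q [-0.523  0.092  1.847  0.     1.203 -1.965] F [0.5 0.5 0.2] op 0.997
rot total [ 0.0001 -0.0001  0.0003] rows>= 0.0
slide total in cur frame [-1.716 -2.921  0.315]  in target frame [-1.719 -2.919  0.317]
```

Call:
drive_tool([
  {"slide": [-0.57,-0.97,0.1],"delta_rot": [0,0,0],"hand": 1},
  {"slide": [-0.57,-0.97,0.1],"delta_rot": [0,0,0],"hand": 1},
  {"slide": [-0.58,-0.97,0.1],"delta_rot": [0,0,0],"hand": 1},
  {"slide": [0,0,0.9],"delta_rot": [0,0,0],"hand": 1},
  {"slide": [0,0,0],"delta_rot": [0,0,0],"hand": 1},
])

```text
time_s: 2.6
eef_pos: [0.5461, -0.2938, 0.1017]
eef_rot: [-0.004, 0.065, 0.998, 0.003]
wrist_force: [-0.8, 1.5, -0.0]
opening: 0.999
```

```bash
python3 - <<'E'
from go import *
plan([.549,-.298,.012],1.571-.13)
import cv2
from h import *
for n,b in(("top",(300,170,130,110)),("side",(300,180,140,110))):
    crop(ctrl.camera(n)["frame"][:,:,::-1],*b,5,f"pics/a_pre_{n}.png")
E
```

```text
t 2.6 p [ 0.5461 -0.2938  0.1017] q [-0.685  0.423  1.578  0.     1.15  -2.126] F [-0.8  1.5 -0. ] op 0.999
rot total [ 0.0017 -0.0026  0.0002] rows>= 0.1
slide total in cur frame [-0.084 -0.085  1.792]  in target frame [-0.069 -0.076  1.793]
```

View pics/a_pre_side.png

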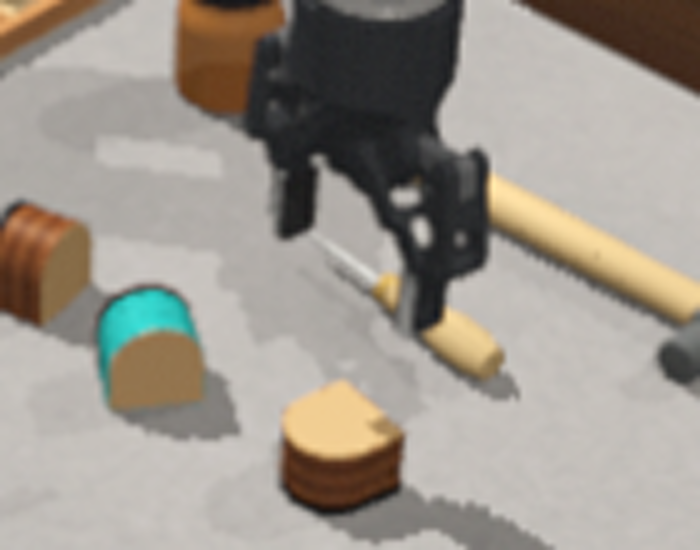

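Call:
drive_tool([
  {"slide": [0,0,0.6],"delta_rot": [0,0,0],"hand": 1},
  {"slide": [0,0,0.6],"delta_rot": [0,0,0],"hand": 1},
  {"slide": [0,0,0.4],"delta_rot": [0,0,0],"hand": 1},
  {"slide": [0,0,0],"delta_rot": [0,0,0],"hand": 1},
  {"slide": [0,0,0],"delta_rot": [0,0,0],"hand": 1},
])

```text
time_s: 3.32
eef_pos: [0.5501, -0.2962, 0.0279]
eef_rot: [0.001, 0.064, 0.998, -0.001]
wrist_force: [0.5, -0.3, 0.2]
opening: 0.999
```

```bash
python3 - <<'E'
from go import *
plan([.549,-.298,.012],1.571-.13)
from h import *
for n,b in(("top",(300,170,130,110)),("side",(300,200,140,110))):
    crop(ctrl.camera(n)["frame"][:,:,::-1],*b,5,f"pics/a_pre2_{n}.png")
E
```

```text
t 3.325 p [ 0.5501 -0.2962  0.0279] q [-0.684  0.53   1.598 -0.     1.011 -2.126] F [ 0.5 -0.3  0.2] op 0.999
rot total [-0.0004  0.0007  0.0006] rows>= 0.0
slide total in cur frame [ 0.019 -0.038  0.319]  in target frame [ 0.018 -0.038  0.319]
```

View pics/a_pre2_side.png

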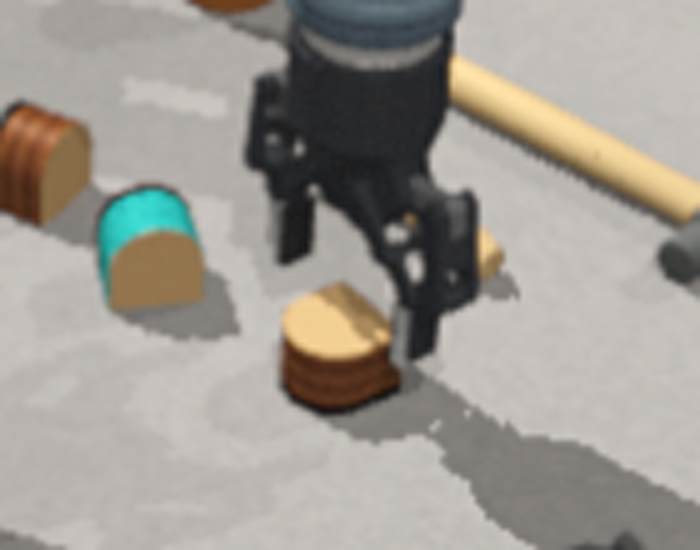

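Call:
drive_tool([
  {"slide": [0,-0.02,0.32],"delta_rot": [0,0,0],"hand": 1},
  {"slide": [0,0,0],"delta_rot": [0,0,0],"hand": 1},
  {"slide": [0,0,0],"delta_rot": [0,0,0],"hand": 0},
  {"slide": [0,0,0],"delta_rot": [0,0,0],"hand": 0},
  {"slide": [0,0,0],"delta_rot": [0,0,0],"hand": 0},
])

```text
time_s: 4.05
eef_pos: [0.5494, -0.297, 0.0108]
eef_rot: [0.0, 0.064, 0.998, -0.0]
wrist_force: [0.7, -0.0, -0.3]
opening: 0.574
```

Call:
drive_tool([
  {"slide": [0,0,0],"delta_rot": [0,0,0],"hand": 0},
  {"slide": [0,0,0],"delta_rot": [0,0,0],"hand": 0},
  {"slide": [0,0,0],"delta_rot": [0,0,0],"hand": 0},
  {"slide": [0,0,-0.2],"delta_rot": [0,0,0],"hand": 0},
  {"slide": [0,0,-0.5],"delta_rot": [0,0,0],"hand": 0},
])

```text
time_s: 4.68
eef_pos: [0.5475, -0.2955, 0.0441]
eef_rot: [-0.002, 0.064, 0.998, 0.001]
wrist_force: [0.4, 0.7, -1.0]
opening: 0.572
```

Call:
drive_tool([
  {"slide": [0,0,-0.6],"delta_rot": [0,0,0],"hand": 0},
  {"slide": [0,0,-0.6],"delta_rot": [0,0,0],"hand": 0},
  {"slide": [0,0,-0.4],"delta_rot": [0,0,0],"hand": 0},
  {"slide": [0,0,0],"delta_rot": [0,0,0],"hand": 0},
  {"slide": [0,0,0],"delta_rot": [0,0,0],"hand": 0},
])

```text
time_s: 5.3
eef_pos: [0.5483, -0.2961, 0.124]
eef_rot: [-0.001, 0.064, 0.998, 0.001]
wrist_force: [-0.3, -0.8, -0.8]
opening: 0.574
```

```bash
python3 - <<'E'
from go import *
plan([.549,-.298,.012],1.571-.13)
from h import *
for n,b in(("top",(300,170,130,110)),("side",(290,180,140,110))):
    crop(ctrl.camera(n)["frame"][:,:,::-1],*b,5,f"pics/a_up_{n}.png")
E
```

```text
t 5.3 p [ 0.5483 -0.2961  0.124 ] q [-0.685  0.396  1.564  0.     1.183 -2.128] F [-0.3 -0.8 -0.8] op 0.574
rot total [ 0.0003 -0.0005  0.0005] rows>= 0.0
slide total in cur frame [-0.023 -0.038  2.241]  in target frame [-0.019 -0.036  2.241]
```

View pics/a_up_side.png

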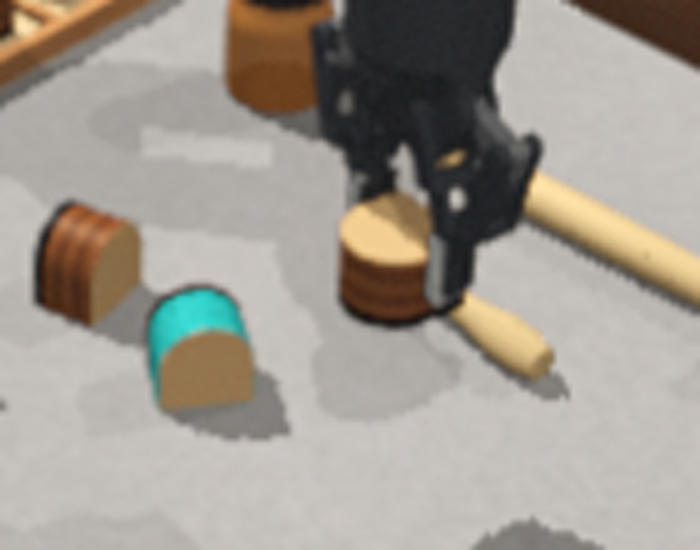

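```bash
python3 - <<'E'
import numpy as np
from scipy.optimize import least_squares
D=np.loadtxt("log.txt");print(len(D))
def fk(P,q):
    d1,L2,L3,a3,Lt,off=P
    a=q[1]+q[2]; b=a+q[4]
    r=L2*np.sin(q[1])+L3*np.sin(a)+a3*np.cos(a)+Lt*np.sin(b)
    z=d1+L2*np.cos(q[1])+L3*np.cos(a)-a3*np.sin(a)+Lt*np.cos(b)
    c,s=np.cos(q[0]),np.sin(q[0]);return np.array([c*r-s*off,s*r+c*off,z])
f=lambda P:np.concatenate([fk(P,d[:6])-d[6:9] for d in D])
for a3 in(0,1):
    r=least_squares(lambda P:f(P if a3 else np.r_[P[:3],0,P[4:]]),[.3,.4,.45,0,.25,.118]);print(r.x.round(4),np.abs(r.fun).max())
E
```

```text
5
[-0.2049  0.39    0.4946 -1.1284 -0.1585  0.1178] 0.007445754544463723
[0.3134 0.4382 0.5145 0.0855 0.3189 0.1178] 4.274985134478104e-05
```

```bash
cat > ik.py <<'E'
import numpy as np
from scipy.optimize import least_squares
from scipy.spatial.transform import Rotation as Ro
LO=np.array([-2.99,-.89,.3,-1.14,0,-3.12]);HI=np.array([2.99,2.07,2.58,4.28,2.63,3.12])
LT=[.3]; SG=[1]
def fk(q):
    Lt=LT[0];d1=Lt-.0055
    R=Ro.from_euler("z",q[0]);p=R.apply([0,.1178,d1])
    R=R*Ro.from_euler("y",q[1]);p=p+R.apply([0,0,.4382])
    R=R*Ro.from_euler("y",q[2]);p=p+R.apply([.0855,0,.5145])
    R=R*Ro.from_euler("z",SG[0]*q[3])*Ro.from_euler("y",q[4])*Ro.from_euler("z",q[5])
    return p+R.apply([0,0,Lt]),R*Ro.from_euler("z",RZ)
RZ=0.
def ik(p,R,q0,n=20):
    best=None;rng=np.random.default_rng(0)
    for k in range(n):
        s=np.clip(np.array(q0)+(rng.normal(0,.5,6) if k else 0),LO+1e-3,HI-1e-3)
        def f(q):
            P,Q=fk(q);return np.r_[(P-p)*5,(Q.inv()*R).as_rotvec()]
        r=least_squares(f,s,bounds=(LO,HI))
        if best is None or r.cost<best.cost-1e-9:best=r
        if best.cost<1e-8:break
    return best.x,best.cost
E
python3 - <<'E'
import ik;from ik import *
from go import tgt
D=np.loadtxt("log.txt")
for rz in(0,np.pi/2,np.pi,-np.pi/2):
    ik.RZ=rz;d=D[-1];P,Q=fk(d[:6]);R=Ro.from_quat(np.r_[d[10:13],d[9]]);print(rz,P-d[6:9],(Q.inv()*R).magnitude())
ik.RZ=np.pi if 0 else 0
best=min((0,np.pi/2,np.pi,-np.pi/2),key=lambda z:(setattr(ik,'RZ',z),(fk(D[-1][:6])[1].inv()*Ro.from_quat(np.r_[D[-1][10:13],D[-1][9]])).magnitude())[1]);ik.RZ=best
psi=.1195+np.pi/2;u=np.array([np.cos(.1195),np.sin(.1195),0])
for Lt in(.25,.3,.35):
  LT[0]=Lt
  for nm,c in(("L",[.5476,.2628,.006]),("R",[.5605,.1556,.006])):
    for th in(30,40,50,60):
        t=np.radians(th);R=tgt(psi,-t)
        gp=np.array(c)+u*.001+[0,0,.022];p=gp+.0187*R.apply([0,0,1])
        q,cst=ik.ik(p,R,[.2,.4,1.8,0,.8,-1.4]);print(Lt,nm,th,q.round(2),"%.1e"%cst)
hd=-1.287
for th in(30,50):
    R=tgt(hd+np.pi/2,np.radians(th));p=np.array([.532,-.084,.024])+.0187*R.apply([0,0,1])
    q,cst=ik.ik(p,R,[-.3,.4,1.8,0,.8,-.5]);print("pick",th,q.round(2),"%.1e"%cst)
E
```

```text
0 [ 2.97558457e-05 -2.43861084e-05 -3.91559305e-08] 1.5707963267948966
1.5707963267948966 [ 2.97558457e-05 -2.43861084e-05 -3.91559305e-08] 1.5707963267948966
3.141592653589793 [ 2.97558457e-05 -2.43861084e-05 -3.91559305e-08] 1.5707963267948966
-1.5707963267948966 [ 2.97558457e-05 -2.43861084e-05 -3.91559305e-08] 1.5707963267948966Traceback (most recent call last):
  File "<stdin>", line 15, in <module>
AttributeError: 'function' object has no attribute 'ik'
```

```bash
sed -i 's/^def ik(/def solve(/' ik.py; cat > t.py <<'E'
import ik;from ik import *
from go import tgt
D=np.loadtxt("log.txt")
def err(z):
    ik.RZ=z;d=D[-1];return (fk(d[:6])[1].inv()*Ro.from_quat(np.r_[d[10:13],d[9]])).magnitude()
best=min((0,np.pi/2,np.pi,-np.pi/2),key=err);print(best,err(best));ik.RZ=best
E
python3 - <<'E'
from t import *
psi=.1195+np.pi/2;u=np.array([np.cos(.1195),np.sin(.1195),0])
for Lt in(.25,.3,.35):
  LT[0]=Lt
  for nm,c in(("L",[.5476,.2628,.006]),("R",[.5605,.1556,.006])):
    for th in(30,40,50,60):
        t=np.radians(th);R=tgt(psi,-t)
        gp=np.array(c)+u*.001+[0,0,.022];p=gp+.0187*R.apply([0,0,1])
        q,cst=solve(p,R,[.2,.4,1.8,0,.8,-1.4]);print(Lt,nm,th,q.round(2),"%.1e"%cst)
hd=-1.287
for th in(30,50):
    R=tgt(hd+np.pi/2,np.radians(th));p=np.array([.532,-.084,.024])+.0187*R.apply([0,0,1])
    q,cst=solve(p,R,[-.3,.4,1.8,0,.8,-.5]);print("pick",th,q.round(2),"%.1e"%cst)
E
```

```text
1.5707963267948966 5.685187905044412e-16
0.25 L 30 [ 0.28  0.41  1.93 -0.28  0.3  -1.16] 1.3e-19
0.25 L 40 [ 0.29  0.41  2.   -1.14  0.12 -0.3 ] 3.2e-05
0.25 L 50 [ 0.27  0.39  2.01 -1.14  0.07 -0.32] 1.4e-02
0.25 L 60 [ 0.24  0.37  2.02 -1.14  0.   -0.35] 5.3e-02
0.25 R 30 [ 0.05  0.36  2.01  0.13  0.26 -1.75] 2.6e-18
0.25 R 40 [ 0.05  0.36  2.08  1.49  0.05 -3.12] 1.3e-06
0.25 R 50 [ 0.06  0.34  2.08  1.51  0.03 -3.12] 1.3e-02
0.25 R 60 [ 0.06  0.33  2.07  1.51  0.02 -3.12] 5.3e-02
0.3 L 30 [ 0.29  0.39  1.98 -0.33  0.27 -1.1 ] 4.4e-29
0.3 L 40 [ 0.3   0.39  2.05 -1.14  0.11 -0.29] 7.5e-04
0.3 L 50 [ 0.27  0.37  2.07 -1.14  0.06 -0.32] 2.0e-02
0.3 L 60 [ 0.24  0.34  2.08 -1.14  0.   -0.35] 6.4e-02
0.3 R 30 [ 0.05  0.33  2.07  0.16  0.22 -1.79] 5.2e-28
0.3 R 40 [ 0.05  0.34  2.14  1.49  0.04 -3.12] 5.7e-04
0.3 R 50 [ 0.06  0.32  2.14  1.5   0.03 -3.12] 1.9e-02
0.3 R 60 [ 0.06  0.3   2.14  1.51  0.02 -3.12] 6.4e-02
0.35 L 30 [ 0.3   0.37  2.04 -0.4   0.24 -1.03] 1.2e-22
0.35 L 40 [ 0.31  0.36  2.1  -1.14  0.11 -0.28] 2.2e-03
0.35 L 50 [ 0.27  0.34  2.12 -1.14  0.05 -0.32] 2.6e-02
0.35 L 60 [ 0.24  0.32  2.14 -1.14  0.   -0.35] 7.5e-02
0.35 R 30 [ 0.05  0.31  2.12  0.2   0.19 -1.83] 3.0e-22
0.35 R 40 [ 0.04  0.31  2.19  1.49  0.04 -3.12] 2.0e-03
0.35 R 50 [ 0.06  0.29  2.19  1.5   0.02 -3.12] 2.5e-02
0.35 R 60 [ 0.07  0.27  2.19  1.51  0.01 -3.12] 7.5e-02
pick 30 [-0.59  0.64  1.59  0.34  1.34 -1.02] 6.3e-27
pick 50 [-0.67  0.86  1.4   0.46  1.65 -1.11] 5.0e-23
```

```bash
python3 - <<'E'
from t import *
from go import plan
plan([.5575,.264,.10],.1195+np.pi/2)
LT[0]=.3
for xy in((.42,.12),(.45,.05)):
  for th,lab in((-60,"P"),(60,"N")):
    for ph in(0,-np.pi/2,np.pi/2,np.pi,-2.3,2.3):
        psi=ph+np.pi/2 if th<0 else ph-np.pi/2
        psi=(psi+np.pi)%(2*np.pi)-np.pi
        R=tgt(psi,np.radians(th));p=np.array([*xy,.022])+.0187*R.apply([0,0,1])
        q,c=solve(p,R,[-.1,.4,1.8,0,.8,-.5]);
        if c<1e-6:print(xy,lab,round(ph,2),round(psi,2),q.round(2))
E
```

```text
1.5707963267948966 5.685187905044412e-16
t 5.4 p [ 0.5481 -0.296   0.1236] q [-0.685  0.397  1.564 -0.     1.183 -2.128] F [-0.4 -0.4 -0.5] op 0.575
rot total [ 0.0006 -0.0007 -0.0789] rows>= 1.3
slide total in cur frame [ 1.247 11.131  0.491]  in target frame [-1.521 11.097  0.471]
(0.42, 0.12) P 0 1.57 [0.01 0.48 2.54 3.16 0.93 1.57]
(0.42, 0.12) P -1.57 0.0 [ 0.5   0.73  1.74 -0.87  1.43  0.99]
(0.42, 0.12) P 1.57 -3.14 [-0.56  0.61  2.03  0.85  1.35  2.  ]
(0.42, 0.12) P 3.14 -1.57 [0.   0.89 1.42 0.   1.88 1.57]
(0.42, 0.12) P -2.3 -0.73 [ 0.3   0.86  1.47 -0.47  1.76  1.18]
(0.42, 0.12) P 2.3 -2.41 [-0.31  0.77  1.67  0.46  1.67  1.91]
(0.42, 0.12) N 0 -1.57 [ 0.01  0.48  2.54  3.16  0.93 -1.57]
(0.42, 0.12) N -1.57 -3.14 [ 0.5   0.73  1.74 -0.87  1.43 -2.15]
(0.42, 0.12) N 1.57 0.0 [-0.56  0.61  2.03  0.85  1.35 -1.14]
(0.42, 0.12) N 3.14 1.57 [ 0.    0.89  1.42  0.    1.88 -1.57]
(0.42, 0.12) N -2.3 2.41 [ 0.3   0.86  1.47 -0.47  1.76 -1.96]
(0.42, 0.12) N 2.3 0.73 [-0.31  0.77  1.67  0.46  1.67 -1.23]
(0.45, 0.05) P 0 1.57 [-0.35  0.48  2.55  2.76  0.94  1.62]
(0.45, 0.05) P -1.57 0.0 [ 0.36  0.71  1.79 -0.98  1.35  0.96]
(0.45, 0.05) P 1.57 -3.14 [-0.65  0.66  1.91  0.77  1.43  2.02]
(0.45, 0.05) P 3.14 -1.57 [-0.1   0.92  1.36 -0.09  1.91  1.49]
(0.45, 0.05) P -2.3 -0.73 [ 0.18  0.86  1.48 -0.57  1.72  1.11]
(0.45, 0.05) P 2.3 -2.41 [-0.4   0.82  1.56  0.38  1.75  1.88]
(0.45, 0.05) N 0 -1.57 [-0.35  0.48  2.55  2.76  0.94 -1.52]
(0.45, 0.05) N -1.57 -3.14 [ 0.36  0.71  1.79 -0.98  1.35 -2.18]
(0.45, 0.05) N 1.57 0.0 [-0.65  0.66  1.91  0.77  1.43 -1.12]
(0.45, 0.05) N 3.14 1.57 [-0.1   0.92  1.36 -0.09  1.91 -1.65]
(0.45, 0.05) N -2.3 2.41 [ 0.18  0.86  1.48 -0.57  1.72 -2.04]
(0.45, 0.05) N 2.3 0.73 [-0.4   0.82  1.56  0.38  1.75 -1.27]
```

Call:
drive_tool([
  {"slide": [0,0,0],"delta_rot": [0,0,-0.0395],"hand": 0},
  {"slide": [0,0,0],"delta_rot": [0,0,-0.0395],"hand": 0},
  {"slide": [-0.12,0.6,0],"delta_rot": [0,0,0],"hand": 0},
  {"slide": [-0.13,0.93,0],"delta_rot": [0,0,0],"hand": 0},
  {"slide": [-0.13,0.93,0],"delta_rot": [0,0,0],"hand": 0},
])

```text
time_s: 6.02
eef_pos: [0.5524, -0.1709, 0.1239]
eef_rot: [-0.001, -0.059, 0.998, 0.001]
wrist_force: [0.2, 0.2, -0.4]
opening: 0.574
```

Call:
drive_tool([
  {"slide": [-0.13,0.93,0],"delta_rot": [0,0,0],"hand": 0},
  {"slide": [-0.13,0.93,0],"delta_rot": [0,0,0],"hand": 0},
  {"slide": [-0.13,0.93,0],"delta_rot": [0,0,0],"hand": 0},
  {"slide": [-0.13,0.93,0],"delta_rot": [0,0,0],"hand": 0},
  {"slide": [-0.13,0.93,0],"delta_rot": [0,0,0],"hand": 0},
])

```text
time_s: 6.65
eef_pos: [0.5568, 0.064, 0.1242]
eef_rot: [-0.001, -0.06, 0.998, 0.0]
wrist_force: [-0.0, 0.4, -1.4]
opening: 0.578
```

Call:
drive_tool([
  {"slide": [-0.13,0.93,0],"delta_rot": [0,0,0],"hand": 0},
  {"slide": [-0.13,0.93,0],"delta_rot": [0,0,0],"hand": 0},
  {"slide": [-0.1,0.8,0.1],"delta_rot": [0,0,0],"hand": 0},
  {"slide": [-0.1,0.5,0.2],"delta_rot": [0,0,0],"hand": 0},
  {"slide": [0,0,0],"delta_rot": [0,0,0],"hand": 0},
])

```text
time_s: 7.28
eef_pos: [0.5599, 0.2235, 0.1081]
eef_rot: [-0.002, -0.061, 0.998, -0.0]
wrist_force: [-0.2, -0.8, -0.8]
opening: 0.574
```

```bash
python3 - <<'E'
from go import *
plan([.5575,.264,.05],1.6903)
E
```

```text
t 7.275 p [0.5599 0.2235 0.1081] q [ 0.183  0.377  1.627  0.     1.141 -1.51 ] F [-0.2 -0.8 -0.8] op 0.574
rot total [-0.     -0.0012  0.001 ] rows>= 0.0
slide total in cur frame [-0.055  0.81   1.163]  in target frame [-0.048  0.81   1.163]
```

Call:
drive_tool([
  {"slide": [-0.02,0.5,0],"delta_rot": [0,0,0],"hand": 0},
  {"slide": [-0.02,0.3,0.2],"delta_rot": [0,0,0],"hand": 0},
  {"slide": [0,0,0.5],"delta_rot": [0,0,0],"hand": 0},
  {"slide": [0,0,0.4],"delta_rot": [0,0,0],"hand": 0},
  {"slide": [0,0,0],"delta_rot": [0,0,0],"hand": 0},
])

```text
time_s: 7.9
eef_pos: [0.5569, 0.261, 0.0526]
eef_rot: [-0.003, -0.06, 0.998, -0.001]
wrist_force: [-0.5, 0.2, -0.6]
opening: 0.571
```

```bash
python3 - <<'E'
from go import *
plan([.5575,.264,.018],1.6903)
from h import *
for n,b in(("top",(110,135,120,120)),("side",(200,120,150,100))):
    crop(ctrl.camera(n)["frame"][:,:,::-1],*b,5,f"pics/a_pl_{n}.png")
E
```

```text
t 7.9 p [0.5569 0.261  0.0526] q [ 0.246  0.479  1.614 -0.     1.054 -1.444] F [-0.5  0.2 -0.6] op 0.571
rot total [-0.0003 -0.0016 -0.0001] rows>= 0.0
slide total in cur frame [-0.023  0.059  0.692]  in target frame [-0.019  0.059  0.692]
```

View pics/a_pl_side.png

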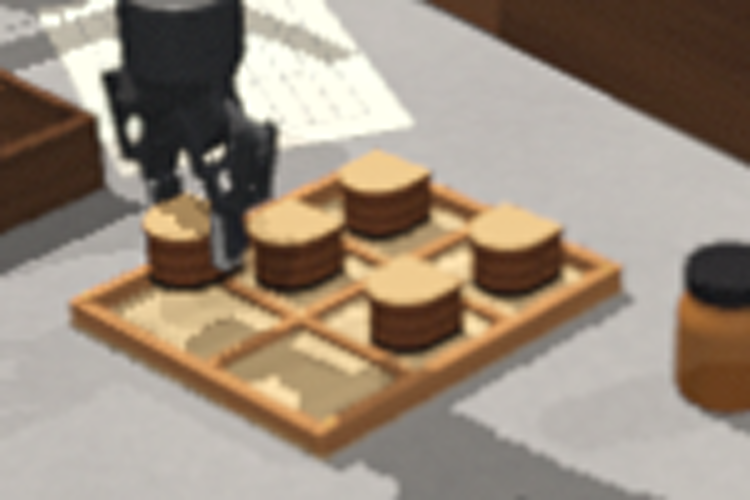

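Call:
drive_tool([
  {"slide": [0,0.03,0.25],"delta_rot": [0,0,0],"hand": 0},
  {"slide": [0,0.02,0.2],"delta_rot": [0,0,0],"hand": 0},
  {"slide": [0,0,0.1],"delta_rot": [0,0,0],"hand": 0},
  {"slide": [0,0,0],"delta_rot": [0,0,0],"hand": 0},
  {"slide": [0,0,0],"delta_rot": [0,0,0],"hand": 0},
])

```text
time_s: 8.62
eef_pos: [0.5587, 0.2646, 0.028]
eef_rot: [0.0, -0.06, 0.998, 0.0]
wrist_force: [-0.7, -0.2, -0.9]
opening: 0.577
```

Call:
drive_tool([
  {"slide": [0,0,0.1],"delta_rot": [0,0,0],"hand": 0},
  {"slide": [0,0,0.08],"delta_rot": [0,0,0],"hand": 0},
  {"slide": [0,0,0.02],"delta_rot": [0,0,0],"hand": 0},
  {"slide": [0,0,0],"delta_rot": [0,0,0],"hand": 0},
  {"slide": [0,0,0],"delta_rot": [0,0,0],"hand": 0},
])

```text
time_s: 9.25
eef_pos: [0.5586, 0.2645, 0.0179]
eef_rot: [0.0, -0.06, 0.998, 0.0]
wrist_force: [-0.3, -0.2, -0.6]
opening: 0.573
```

Call:
drive_tool([
  {"slide": [0,0,0.02],"delta_rot": [0,0,0],"hand": 0},
  {"slide": [0,0,0],"delta_rot": [0,0,0],"hand": 0},
  {"slide": [0,0,0],"delta_rot": [0,0,0],"hand": 0.65},
  {"slide": [0,0,0],"delta_rot": [0,0,0],"hand": 0.7},
  {"slide": [0,0,0],"delta_rot": [0,0,0],"hand": 0.75},
])

```text
time_s: 9.88
eef_pos: [0.5586, 0.2645, 0.0169]
eef_rot: [0.0, -0.06, 0.998, 0.0]
wrist_force: [0.4, 1.0, -0.5]
opening: 0.75
```

Call:
drive_tool([
  {"slide": [0,0,0],"delta_rot": [0,0,0],"hand": 0.75},
  {"slide": [0,0,-0.2],"delta_rot": [0,0,0],"hand": 0.75},
  {"slide": [0,0,-0.4],"delta_rot": [0,0,0],"hand": 0.75},
  {"slide": [0,0,-0.7],"delta_rot": [0,0,0],"hand": 0.75},
  {"slide": [0,0,-0.7],"delta_rot": [0,0,0],"hand": 0.75},
])

```text
time_s: 10.5
eef_pos: [0.5588, 0.2646, 0.1194]
eef_rot: [0.001, -0.06, 0.998, 0.0]
wrist_force: [0.5, -0.9, -0.9]
opening: 0.752
```

```bash
python3 - <<'E'
from go import *
from h import *
from fit import *
# pick of B at 30 deg
hd=-1.287;z=np.array([np.cos(hd),np.sin(hd),0]);b=np.array([.5265,-.0662,0])
g=b+.022*z;g[2]=.024
th=np.radians(30);R=tgt(hd+np.pi/2,th);tcp=g+.0187*R.apply([0,0,1]);pre=tcp-.10*R.apply([0,0,1])
print("g",g,"tcp",tcp.round(4),"pre",pre.round(4));plan(pre,hd+np.pi/2,th)
I={}
for n,b in(("top",(110,135,120,120)),("side",(200,120,150,100))):
    I[n]=ctrl.camera(n)["frame"][:,:,::-1];crop(I[n],*b,5,f"pics/a_dn_{n}.png")
    cv2.imwrite(f"pics/full1_{n}.png",I[n])
E
```

```text
g [ 0.53266005 -0.08731999  0.024     ] tcp [ 0.53   -0.0783  0.0078] pre [ 0.544  -0.1263  0.0944]
t 10.5 p [0.5588 0.2646 0.1194] q [ 0.251  0.39   1.583  0.     1.167 -1.44 ] F [ 0.5 -0.9 -0.9] op 0.752
rot total [-0.1167  0.1383  0.4369] rows>= 8.0
slide total in cur frame [ 1.229 -7.728  0.497]  in target frame [-6.679 -2.473 -3.278]
```

View pics/a_dn_side.png

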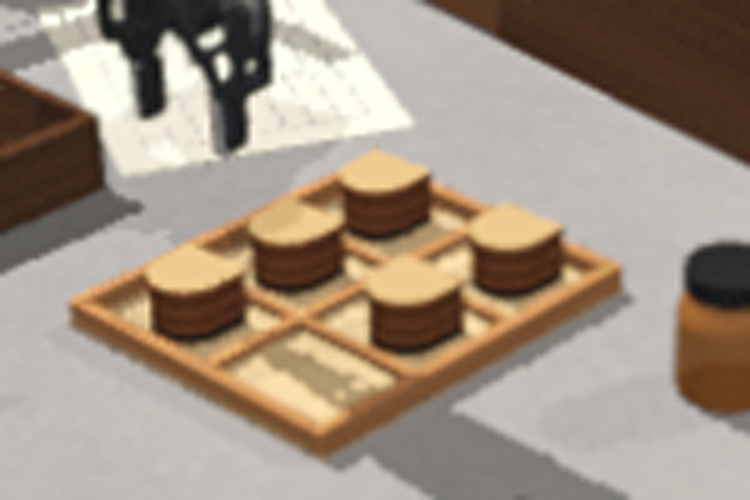

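View pics/full1_top.png

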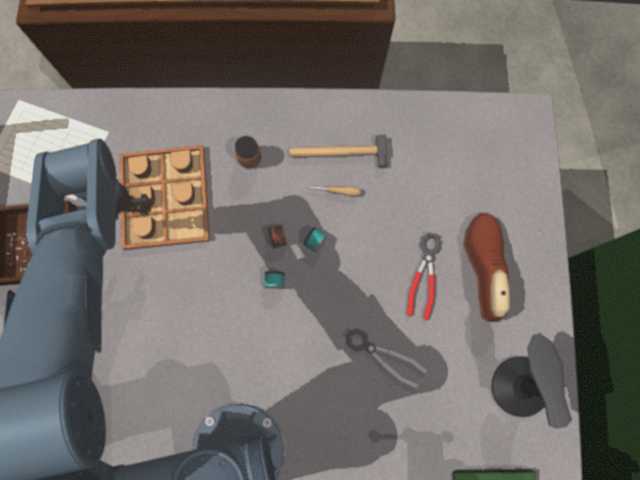

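Call:
drive_tool([
  {"slide": [0.06,-0.6,-0.3],"delta_rot": [0,0,0.056],"hand": 1},
  {"slide": [-0.04,-0.6,-0.3],"delta_rot": [0,0,0.056],"hand": 1},
  {"slide": [-0.13,-0.6,0],"delta_rot": [0,0,0.056],"hand": 1},
  {"slide": [-0.25,-0.55,0],"delta_rot": [0,0,0.056],"hand": 1},
  {"slide": [-0.35,-0.5,0],"delta_rot": [0,0,0.056],"hand": 1},
])

```text
time_s: 11.22
eef_pos: [0.5602, 0.112, 0.1476]
eef_rot: [0.0, 0.373, 0.928, 0.0]
wrist_force: [-0.1, 0.5, -0.3]
opening: 1.003
```

Call:
drive_tool([
  {"slide": [-0.4,-0.45,0],"delta_rot": [0,0,0.056],"hand": 1},
  {"slide": [-0.5,-0.35,0],"delta_rot": [0,0,0.056],"hand": 1},
  {"slide": [-0.55,-0.25,0],"delta_rot": [0,0,0.056],"hand": 1},
  {"slide": [-0.6,-0.2,0],"delta_rot": [0,0,0],"hand": 1},
  {"slide": [-0.3,-0.1,0],"delta_rot": [0,0,0],"hand": 1},
])

```text
time_s: 11.85
eef_pos: [0.5591, -0.0267, 0.1474]
eef_rot: [0.0, 0.601, 0.799, 0.0]
wrist_force: [0.4, 0.7, -0.4]
opening: 0.996
```

```bash
cat > pb.py <<'E'
from go import *
hd=-1.287;z=np.array([np.cos(hd),np.sin(hd),0]);b=np.array([.5265,-.0662,0])
g=b+.022*z;g[2]=.024
th=np.radians(30);R=tgt(hd+np.pi/2,th);tcp=g+.0187*R.apply([0,0,1]);pre=tcp-.10*R.apply([0,0,1])
E
python3 -c "
from pb import *
plan(pre,hd+np.pi/2,th)"
```

```text
t 11.85 p [ 0.5591 -0.0267  0.1474] q [-0.26   0.237  1.721 -0.     1.184 -0.542] F [ 0.4  0.7 -0.4] op 0.996
rot total [ 0.0003  0.1668 -0.0005] rows>= 2.8
slide total in cur frame [-1.831 -0.845  1.06 ]  in target frame [-2.114 -0.848  0.003]
```

Call:
drive_tool([
  {"slide": [-0.9,-0.42,0],"delta_rot": [0,0,0],"hand": 1},
  {"slide": [-0.9,-0.42,0],"delta_rot": [0,0.03,0],"hand": 1},
  {"slide": [0,0,0.3],"delta_rot": [0,0.05,0],"hand": 1},
  {"slide": [0,0,0.2],"delta_rot": [0,0.05,0],"hand": 1},
  {"slide": [0,0,0],"delta_rot": [0,0.037,0],"hand": 1},
])

```text
time_s: 12.48
eef_pos: [0.5427, -0.1198, 0.1218]
eef_rot: [-0.209, 0.579, 0.772, 0.157]
wrist_force: [0.4, 0.5, -0.0]
opening: 1.0
```

```bash
python3 -c "
from pb import *
plan(pre,hd+np.pi/2,th)
from h import *
for n,b in(('top',(220,170,150,120)),('side',(250,150,150,110))):
    crop(ctrl.camera(n)['frame'][:,:,::-1],*b,5,f'pics/b_pre_{n}.png')
"
```

```text
t 12.475 p [ 0.5427 -0.1198  0.1218] q [-0.62   0.503  1.516  0.319  1.554 -0.978] F [ 0.4  0.5 -0. ] op 1.0
rot total [ 0.0002 -0.002  -0.0003] rows>= 0.0
slide total in cur frame [-0.393 -0.01   0.405]  in target frame [-0.391 -0.01   0.408]
```

View pics/b_pre_side.png

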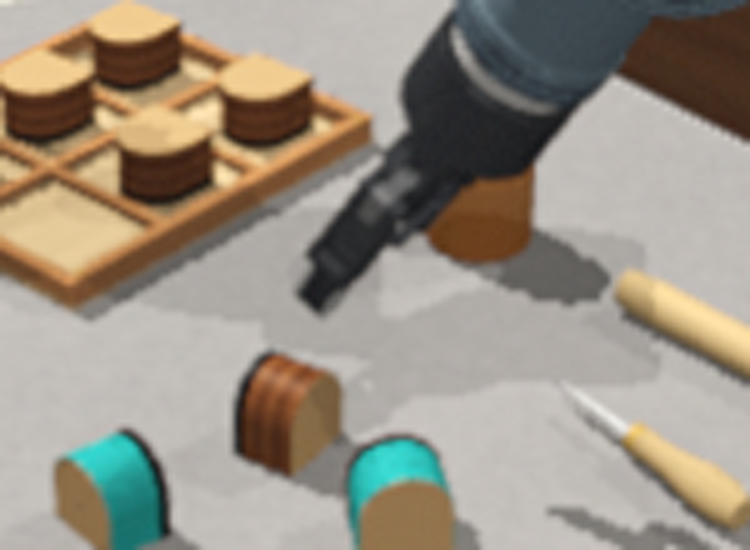

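View pics/b_pre_top.png

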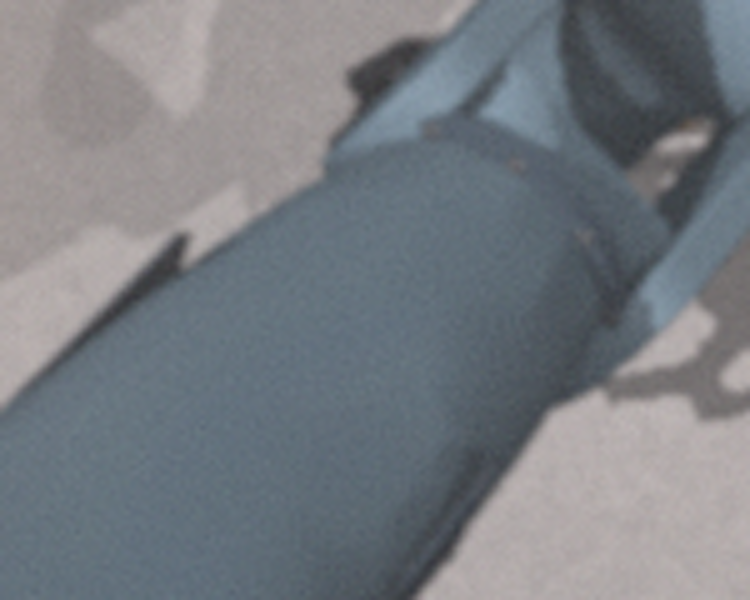

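Call:
drive_tool([
  {"slide": [-0.36,0,0],"delta_rot": [0,0,0],"hand": 1},
  {"slide": [0,0,0.6],"delta_rot": [0,0,0],"hand": 1},
  {"slide": [0,0,0.6],"delta_rot": [0,0,0],"hand": 1},
  {"slide": [0,0,0.3],"delta_rot": [0,0,0],"hand": 1},
  {"slide": [0,0,0],"delta_rot": [0,0,0],"hand": 1},
])

```text
time_s: 13.2
eef_pos: [0.5364, -0.0977, 0.0479]
eef_rot: [-0.208, 0.579, 0.773, 0.155]
wrist_force: [0.9, -0.1, -0.1]
opening: 0.998
```

```bash
python3 -c "
from pb import *
plan(tcp,hd+np.pi/2,th)
from h import *
for n,b in(('side',(250,170,150,110)),):
    crop(ctrl.camera(n)['frame'][:,:,::-1],*b,5,f'pics/b_pre2_{n}.png')
"
```

```text
t 13.2 p [ 0.5364 -0.0977  0.0479] q [-0.595  0.582  1.575  0.329  1.414 -1.002] F [ 0.9 -0.1 -0.1] op 0.998
rot total [-0.0004 -0.0004  0.0001] rows>= 0.0
slide total in cur frame [-0.049 -0.012  0.899]  in target frame [-0.048 -0.013  0.899]
```

View pics/b_pre2_side.png

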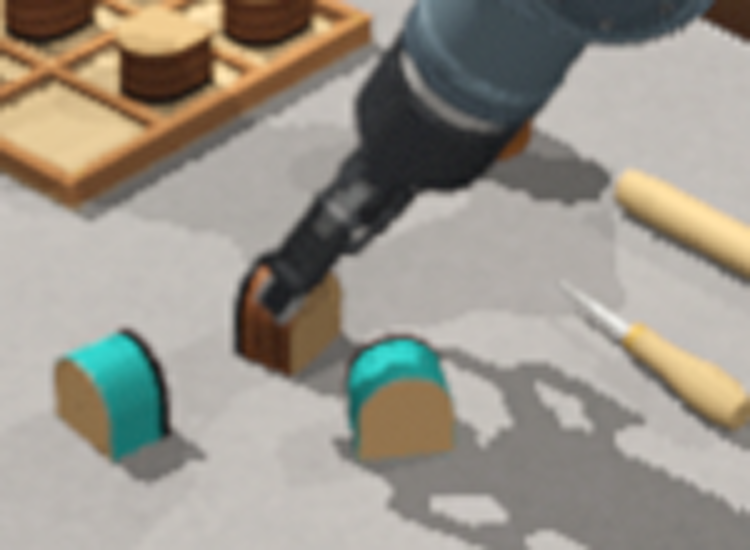

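Call:
drive_tool([
  {"slide": [-0.04,0,0.4],"delta_rot": [0,0,0],"hand": 1},
  {"slide": [0,0,0.3],"delta_rot": [0,0,0],"hand": 1},
  {"slide": [0,0,0.16],"delta_rot": [0,0,0],"hand": 1},
  {"slide": [0,0,0],"delta_rot": [0,0,0],"hand": 1},
  {"slide": [0,0,0],"delta_rot": [0,0,0],"hand": 0.8},
])

```text
time_s: 13.88
eef_pos: [0.5315, -0.0798, 0.0103]
eef_rot: [-0.207, 0.58, 0.773, 0.156]
wrist_force: [0.2, -0.3, 0.5]
opening: 0.818
```

```bash
python3 -c "
from pb import *
plan(tcp,hd+np.pi/2,th)
from h import *
for n,b in(('side',(270,190,100,75)),):
    crop(ctrl.camera(n)['frame'][:,:,::-1],*b,7,f'pics/b_pre3_{n}.png')
"
```

```text
t 13.875 p [ 0.5315 -0.0798  0.0103] q [-0.575  0.624  1.607  0.343  1.337 -1.011] F [ 0.2 -0.3  0.5] op 0.818
rot total [ 0.0002 -0.0002 -0.0001] rows>= 0.0
slide total in cur frame [ 0.007 -0.02   0.061]  in target frame [ 0.008 -0.02   0.061]
```

View pics/b_pre3_side.png

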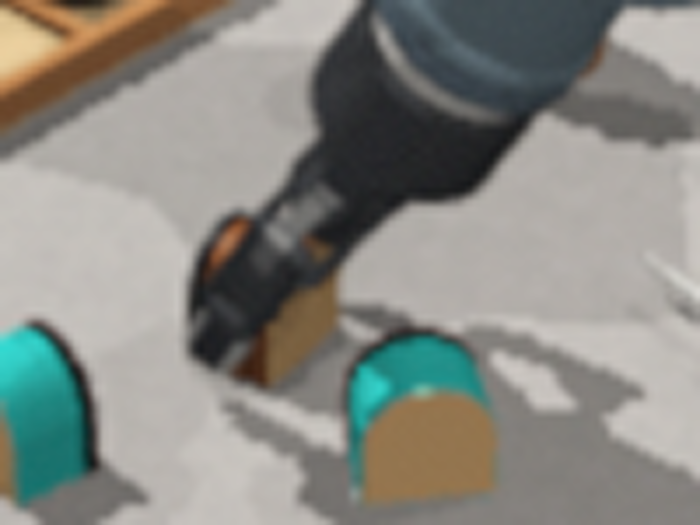

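Call:
drive_tool([
  {"slide": [0,0,0],"delta_rot": [0,0,0],"hand": 0},
  {"slide": [0,0,0],"delta_rot": [0,0,0],"hand": 0},
  {"slide": [0,0,0],"delta_rot": [0,0,0],"hand": 0},
  {"slide": [0,0,0],"delta_rot": [0,0,0],"hand": 0},
  {"slide": [0,0,0],"delta_rot": [0,0,0],"hand": 0},
])

```text
time_s: 14.55
eef_pos: [0.5319, -0.0803, 0.0107]
eef_rot: [-0.207, 0.58, 0.773, 0.156]
wrist_force: [0.6, -3.1, 6.3]
opening: 0.568
```

Call:
drive_tool([
  {"slide": [0.1,0,-0.17],"delta_rot": [0,0,0],"hand": 0},
  {"slide": [0.3,0,-0.52],"delta_rot": [0,0,0],"hand": 0},
  {"slide": [0.4,0,-0.7],"delta_rot": [0,0,0],"hand": 0},
  {"slide": [0.4,0,-0.7],"delta_rot": [0,0,0],"hand": 0},
  {"slide": [0.3,0,-0.52],"delta_rot": [0,0,0],"hand": 0},
])

```text
time_s: 15.18
eef_pos: [0.5312, -0.0798, 0.1624]
eef_rot: [-0.207, 0.58, 0.773, 0.156]
wrist_force: [-0.0, -0.6, -1.1]
opening: 0.572
```

```bash
python3 -c "
from pb import *
# upright on bench: heel x heading ph, tool th=-60
ph=-1.9
plan([.42,.12,.15],ph+np.pi/2,np.radians(-60))
from h import *
for n,b in(('side',(250,120,130,100)),):
    crop(ctrl.camera(n)['frame'][:,:,::-1],*b,6,f'pics/b_up_{n}.png')
"
```

```text
t 15.175 p [ 0.5312 -0.0798  0.1624] q [-0.575  0.397  1.574  0.333  1.582 -0.925] F [-0.  -0.6 -1.1] op 0.572
rot total [ 0.056  -0.4831  0.2087] rows>= 8.9
slide total in cur frame [ 3.736 -1.018  2.445]  in target frame [ 1.745 -3.397 -2.528]
```

View pics/b_up_side.png

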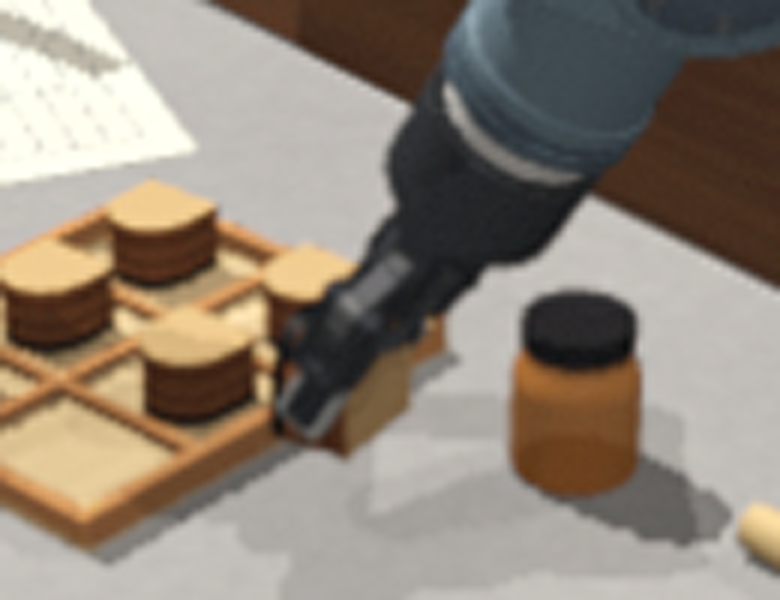

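Call:
drive_tool([
  {"slide": [0.74,-0.2,0.47],"delta_rot": [0,0,0],"hand": 0},
  {"slide": [0.74,-0.2,0.47],"delta_rot": [0,0,0],"hand": 0},
  {"slide": [0.74,-0.2,0.47],"delta_rot": [0,0,0],"hand": 0},
  {"slide": [0.74,-0.2,0.47],"delta_rot": [0.0056,-0.0483,0.0209],"hand": 0},
  {"slide": [0.7,-0.25,0.5],"delta_rot": [0.0056,-0.0483,0.0209],"hand": 0},
])

```text
time_s: 15.85
eef_pos: [0.4212, 0.1151, 0.1434]
eef_rot: [-0.106, 0.644, 0.757, 0.038]
wrist_force: [-0.1, 2.0, -1.4]
opening: 0.568
```

Call:
drive_tool([
  {"slide": [0,0,0],"delta_rot": [0.0056,-0.0483,0.0209],"hand": 0},
  {"slide": [0,0,0],"delta_rot": [0.0056,-0.0483,0.0209],"hand": 0},
  {"slide": [0,0,0],"delta_rot": [0.0056,-0.0483,0.0209],"hand": 0},
  {"slide": [0,0,0],"delta_rot": [0.0056,-0.0483,0.0209],"hand": 0},
  {"slide": [0,0,0],"delta_rot": [0.0056,-0.0483,0.0209],"hand": 0},
])

```text
time_s: 16.48
eef_pos: [0.4215, 0.1151, 0.1435]
eef_rot: [0.149, 0.718, 0.632, -0.252]
wrist_force: [-0.6, 0.2, -1.8]
opening: 0.573
```

```bash
python3 -c "
from pb import *
plan([.41,.12,.11],-1.9+np.pi/2,np.radians(-60))"
```

```text
t 16.475 p [0.4215 0.1151 0.1435] q [ 0.325  0.309  1.765 -0.468  1.464  0.598] F [-0.6  0.2 -1.8] op 0.573
rot total [ 0.0168 -0.1436  0.0618] rows>= 2.6
slide total in cur frame [ 0.433 -0.17   0.544]  in target frame [ 0.59  -0.248  0.319]
```

Call:
drive_tool([
  {"slide": [0,0,0],"delta_rot": [0.0056,-0.0479,0.0206],"hand": 0},
  {"slide": [0,0,0],"delta_rot": [0.0056,-0.0479,0.0206],"hand": 0},
  {"slide": [0,0,0],"delta_rot": [0.0056,-0.0479,0.0206],"hand": 0},
  {"slide": [0.3,-0.1,0.16],"delta_rot": [0,0,0],"hand": 0},
  {"slide": [0.3,-0.1,0.16],"delta_rot": [0,0,0],"hand": 0},
])

```text
time_s: 17.1
eef_pos: [0.4118, 0.1192, 0.1079]
eef_rot: [0.288, 0.705, 0.506, -0.406]
wrist_force: [0.1, 0.2, -0.7]
opening: 0.573
```

```bash
python3 -c "
from pb import *
plan([.41,.12,.016],-1.9+np.pi/2,np.radians(-60))
from h import *
for n,b in(('side',(190,120,150,110)),('top',(150,200,150,110))):
    crop(ctrl.camera(n)['frame'][:,:,::-1],*b,5,f'pics/b_rot_{n}.png')
"
```

```text
t 17.1 p [0.4118 0.1192 0.1079] q [ 0.459  0.665  1.584 -0.663  1.732  0.977] F [ 0.1  0.2 -0.7] op 0.573
rot total [-0.0005 -0.002   0.0014] rows>= 0.0
slide total in cur frame [ 1.587 -0.032  0.925]  in target frame [ 1.593 -0.04   0.915]
```

View pics/b_rot_side.png

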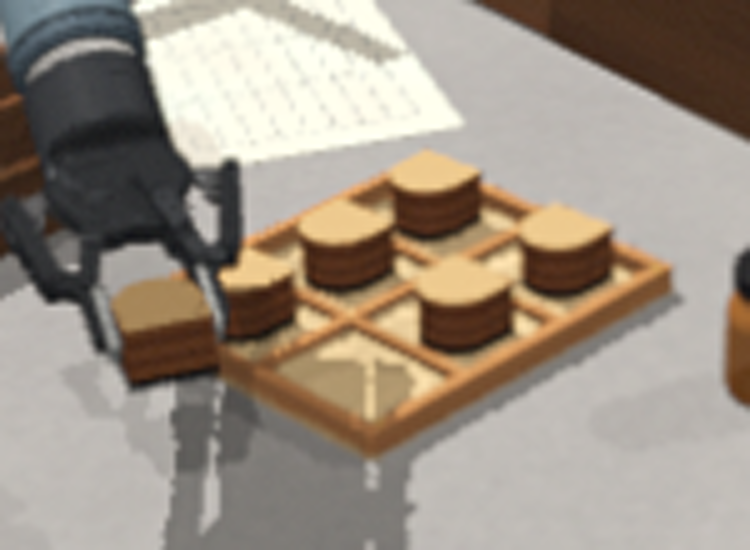

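View pics/b_rot_top.png

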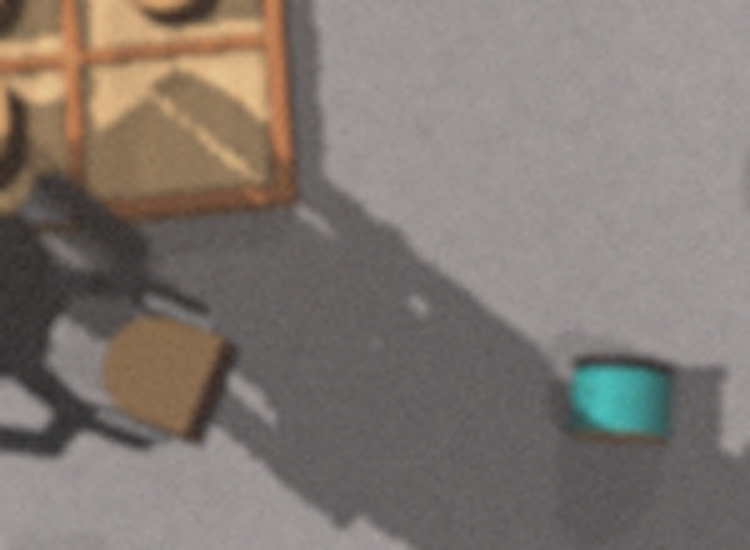

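Call:
drive_tool([
  {"slide": [0.4,0,0.23],"delta_rot": [0,0,0],"hand": 0},
  {"slide": [0.5,0,0.29],"delta_rot": [0,0,0],"hand": 0},
  {"slide": [0.35,0,0.2],"delta_rot": [0,0,0],"hand": 0},
  {"slide": [0.1,0,0.06],"delta_rot": [0,0,0],"hand": 0},
  {"slide": [0,0,0],"delta_rot": [0,0,0],"hand": 0},
])

```text
time_s: 17.82
eef_pos: [0.4127, 0.1194, 0.0318]
eef_rot: [0.289, 0.705, 0.505, -0.406]
wrist_force: [0.6, -1.0, -1.1]
opening: 0.572
```

```bash
python3 -c "
from pb import *
plan([.41,.12,.016],-1.9+np.pi/2,np.radians(-60))
from h import *
for n,b in(('side',(190,150,100,80)),):
    crop(ctrl.camera(n)['frame'][:,:,::-1],*b,7,f'pics/b_rot2_{n}.png')
"
```

```text
t 17.825 p [0.4127 0.1194 0.0318] q [ 0.46   0.805  1.553 -0.656  1.648  1.046] F [ 0.6 -1.  -1.1] op 0.572
rot total [-0.0003 -0.0013  0.0008] rows>= 0.0
slide total in cur frame [ 0.269 -0.054  0.164]  in target frame [ 0.27  -0.055  0.163]
```

View pics/b_rot2_side.png

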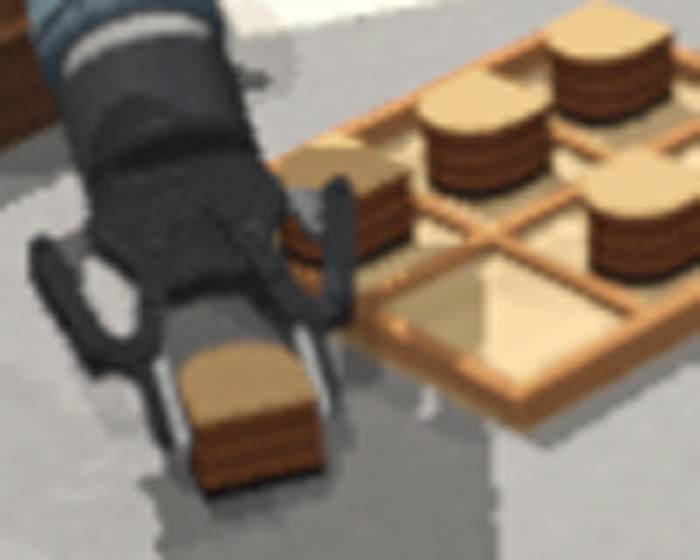

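Call:
drive_tool([
  {"slide": [0.13,0,0.075],"delta_rot": [0,0,0],"hand": 0},
  {"slide": [0.09,0,0.05],"delta_rot": [0,0,0],"hand": 0},
  {"slide": [0.04,0,0.023],"delta_rot": [0,0,0],"hand": 0},
  {"slide": [0,0,0],"delta_rot": [0,0,0],"hand": 0},
  {"slide": [0,0,0],"delta_rot": [0,0,0],"hand": 0},
])

```text
time_s: 18.5
eef_pos: [0.4126, 0.1196, 0.0165]
eef_rot: [0.289, 0.705, 0.505, -0.406]
wrist_force: [-0.7, -0.5, -1.3]
opening: 0.572
```

Call:
drive_tool([
  {"slide": [0.017,0,0.01],"delta_rot": [0,0,0],"hand": 0},
  {"slide": [0,0,0],"delta_rot": [0,0,0],"hand": 0},
  {"slide": [0.017,0,0.01],"delta_rot": [0,0,0],"hand": 0},
  {"slide": [0,0,0],"delta_rot": [0,0,0],"hand": 0},
  {"slide": [0,0,0],"delta_rot": [0,0,0],"hand": 0},
])

```text
time_s: 19.12
eef_pos: [0.4126, 0.1196, 0.0146]
eef_rot: [0.289, 0.705, 0.505, -0.406]
wrist_force: [-0.2, 0.6, 0.3]
opening: 0.571
```

```bash
python3 -c "
from pb import *
plan([.41,.12,.0143],-1.9+np.pi/2,np.radians(-60))
from h import *
for n,b in(('side',(200,170,70,50)),):
    crop(ctrl.camera(n)['frame'][:,:,::-1],*b,10,f'pics/b_rot3_{n}.png')
"
```

```text
t 19.125 p [0.4126 0.1196 0.0146] q [ 0.46   0.838  1.543 -0.655  1.63   1.06 ] F [-0.2  0.6  0.3] op 0.571
rot total [-0.0003 -0.0013  0.0008] rows>= 0.0
slide total in cur frame [ 0.    -0.051  0.01 ]  in target frame [-0.    -0.051  0.01 ]
```

View pics/b_rot3_side.png

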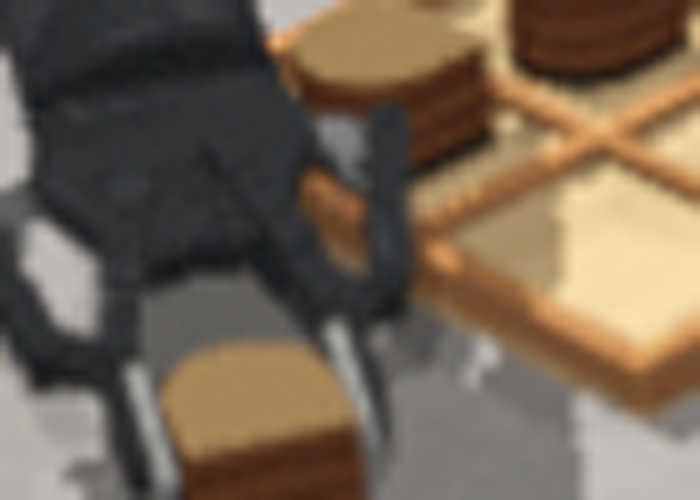

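Call:
drive_tool([
  {"slide": [0.009,0,0.005],"delta_rot": [0,0,0],"hand": 0},
  {"slide": [0,0,0],"delta_rot": [0,0,0],"hand": 0.65},
  {"slide": [0,0,0],"delta_rot": [0,0,0],"hand": 0.75},
  {"slide": [0,0,0],"delta_rot": [0,0,0],"hand": 0.9},
  {"slide": [0,0,0],"delta_rot": [0,0,0],"hand": 0.9},
])

```text
time_s: 19.8
eef_pos: [0.4125, 0.1196, 0.0139]
eef_rot: [0.289, 0.705, 0.505, -0.406]
wrist_force: [-1.0, -0.3, 0.1]
opening: 0.9
```

Call:
drive_tool([
  {"slide": [0,0,-0.4],"delta_rot": [0,0,0],"hand": 0.9},
  {"slide": [0,0,-0.7],"delta_rot": [0,0,0],"hand": 1},
  {"slide": [0,0,-0.9],"delta_rot": [0,0,0],"hand": 1},
  {"slide": [-0.5,0,-0.5],"delta_rot": [0,0,0],"hand": 1},
  {"slide": [-0.5,0,-0.5],"delta_rot": [0,0,0],"hand": 1},
])

```text
time_s: 20.42
eef_pos: [0.4468, 0.2201, 0.1343]
eef_rot: [0.289, 0.705, 0.506, -0.405]
wrist_force: [1.0, 0.4, 0.7]
opening: 1.001
```

```bash
python3 -c "
from pb import *
plan([.41,.12,.1],-1.9+np.pi/2,0)
from h import *
for n,b in(('side',(190,150,100,80)),('top',(150,240,100,80))):
    im=ctrl.camera(n)['frame'][:,:,::-1];cv2.imwrite(f'pics/full2_{n}.png',im);crop(im,*b,7,f'pics/b_std_{n}.png')
"
```

```text
t 20.425 p [0.4468 0.2201 0.1343] q [ 0.567  0.776  1.317 -0.609  1.91   0.956] F [1.  0.4 0.7] op 1.001
rot total [-0.0005  0.3318  0.0009] rows>= 5.6
slide total in cur frame [-0.483 -0.051  2.187]  in target frame [-2.132 -0.05   0.686]
```

View pics/b_std_side.png

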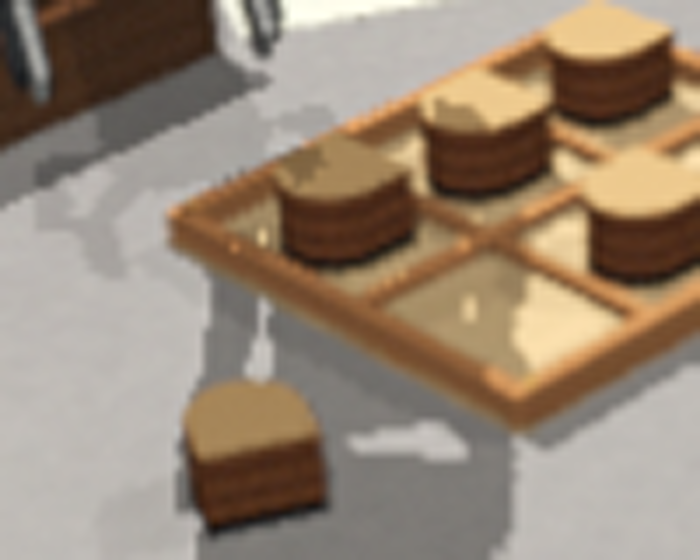

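View pics/b_std_top.png

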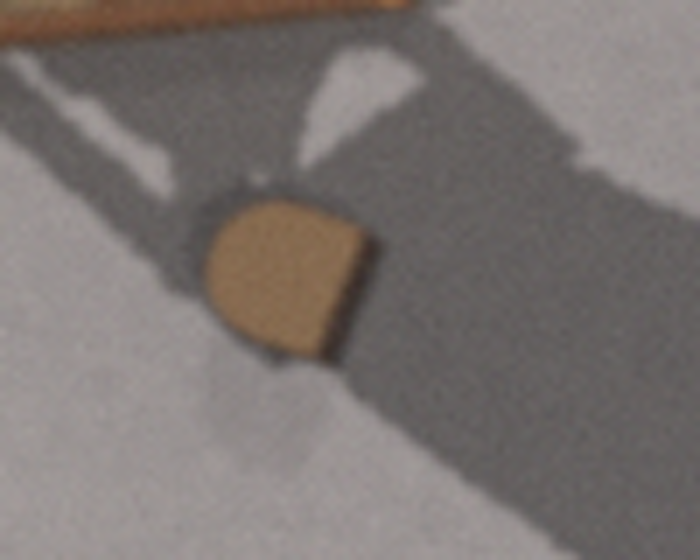

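```bash
python3 - <<'E'
from fit import *
I={n:cv2.imread(f"pics/full2_{n}.png") for n in cams}
B={"top":(174,262,36,34),"side":(212,198,30,32)}
for cs in(("top","side"),("top",),("side",)):
    x,c,H,M=fit(I,{n:B[n] for n in cs},[.417,.133,-1.9],up);print(cs,x.round(4),round(c,3))
# heel A check
A={"top":(126,206,30,32),"side":(224,164,36,28)}
E
```

```text
('top', 'side') [ 0.4173  0.1333 -1.869 ] 0.251
('top',) [ 0.4179  0.1359 -1.9116] 0.107
('side',) [ 0.4165  0.128  -1.9655] 0.039
```

Call:
drive_tool([
  {"slide": [0,0,0],"delta_rot": [0,0.0555,0],"hand": 1},
  {"slide": [0,0,0],"delta_rot": [0,0.0555,0],"hand": 1},
  {"slide": [0,0,0],"delta_rot": [0,0.0555,0],"hand": 1},
  {"slide": [0,0,0],"delta_rot": [0,0.0555,0],"hand": 1},
  {"slide": [0,0,0],"delta_rot": [0,0.0555,0],"hand": 1},
])

```text
time_s: 21.15
eef_pos: [0.4472, 0.2193, 0.1338]
eef_rot: [0.048, 0.81, 0.58, -0.067]
wrist_force: [0.1, -0.2, -0.2]
opening: 1.001
```

Call:
drive_tool([
  {"slide": [-0.3,0,0],"delta_rot": [0,0.0545,0],"hand": 1},
  {"slide": [-0.8,0,0],"delta_rot": [0,0,0],"hand": 1},
  {"slide": [-0.7,0,0.2],"delta_rot": [0,0,0],"hand": 1},
  {"slide": [-0.2,0,0.4],"delta_rot": [0,0,0],"hand": 1},
  {"slide": [0,0,0],"delta_rot": [0,0,0],"hand": 1},
])

```text
time_s: 21.78
eef_pos: [0.4131, 0.1237, 0.1045]
eef_rot: [-0.002, 0.814, 0.581, -0.002]
wrist_force: [0.2, 0.7, 0.2]
opening: 1.001
```

```bash
python3 -c "
from go import *
plan([.414,.1237,.011],-1.9+np.pi/2,0)"
```

```text
t 21.775 p [0.4131 0.1237 0.1045] q [1.300e-02 2.500e-02 2.061e+00 1.000e-03 1.061e+00 3.430e-01] F [0.2 0.7 0.2] op 1.001
rot total [-0.0018  0.0003 -0.0002] rows>= 0.0
slide total in cur frame [0.008 0.028 1.869]  in target frame [0.007 0.018 1.87 ]
```

Call:
drive_tool([
  {"slide": [0,0.02,0.6],"delta_rot": [0,0,0],"hand": 1},
  {"slide": [0,0,0.5],"delta_rot": [0,0,0],"hand": 1},
  {"slide": [0,0,0.4],"delta_rot": [0,0,0],"hand": 1},
  {"slide": [0,0,0.2],"delta_rot": [0,0,0],"hand": 1},
  {"slide": [0,0,0],"delta_rot": [0,0,0],"hand": 1},
])

```text
time_s: 22.4
eef_pos: [0.415, 0.1241, 0.0202]
eef_rot: [-0.001, 0.813, 0.582, -0.001]
wrist_force: [-0.2, 0.2, 0.5]
opening: 1.001
```

```bash
python3 -c "
from go import *
plan([.414,.1237,.011],-1.9+np.pi/2,0)
from h import *
for n,b in(('side',(190,140,100,90)),):
    im=ctrl.camera(n)['frame'][:,:,::-1];crop(im,*b,6,f'pics/b_g2_{n}.png')"
```

```text
t 22.4 p [0.415  0.1241 0.0202] q [1.50e-02 2.01e-01 2.09e+00 1.00e-03 8.54e-01 3.42e-01] F [-0.2  0.2  0.5] op 1.001
rot total [-0.0011  0.0001  0.0004] rows>= 0.0
slide total in cur frame [-0.015 -0.016  0.185]  in target frame [-0.015 -0.017  0.185]
```

View pics/b_g2_side.png

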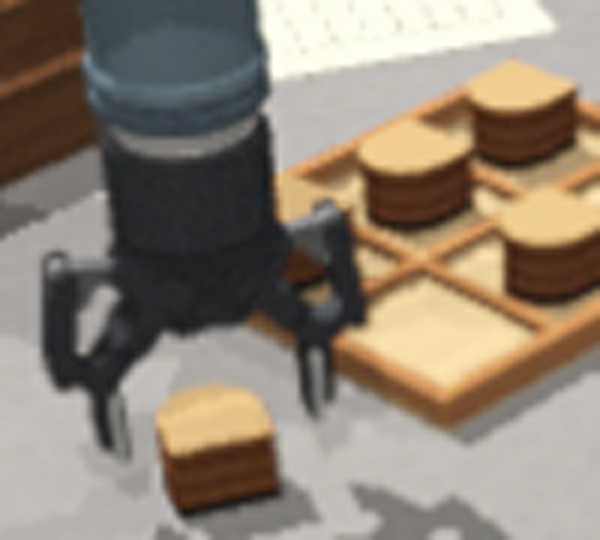

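Call:
drive_tool([
  {"slide": [0,0,0.18],"delta_rot": [0,0,0],"hand": 1},
  {"slide": [0,0,0],"delta_rot": [0,0,0],"hand": 1},
  {"slide": [0,0,0],"delta_rot": [0,0,0],"hand": 0},
  {"slide": [0,0,0],"delta_rot": [0,0,0],"hand": 0},
  {"slide": [0,0,0],"delta_rot": [0,0,0],"hand": 0},
])

```text
time_s: 23.08
eef_pos: [0.4154, 0.1236, 0.0117]
eef_rot: [-0.001, 0.813, 0.582, -0.001]
wrist_force: [-0.5, -0.2, 4.0]
opening: 0.574
```

Call:
drive_tool([
  {"slide": [0,0,0],"delta_rot": [0,0,0],"hand": 0},
  {"slide": [0,0,0],"delta_rot": [0,0,0],"hand": 0},
  {"slide": [0,0,-0.3],"delta_rot": [0,0,0],"hand": 0},
  {"slide": [0,0,-0.7],"delta_rot": [0,0,0],"hand": 0},
  {"slide": [0,0,-0.8],"delta_rot": [0,0,0],"hand": 0},
])

```text
time_s: 23.7
eef_pos: [0.4143, 0.1236, 0.1023]
eef_rot: [-0.002, 0.813, 0.582, -0.002]
wrist_force: [0.6, -0.1, 0.3]
opening: 0.572
```

```bash
python3 -c "
from go import *
plan([.5704,.1568,.1],1.6903,0)
from h import *
for n,b in(('side',(190,120,100,90)),):
    im=ctrl.camera(n)['frame'][:,:,::-1];crop(im,*b,6,f'pics/b_g3_{n}.png')"
```

```text
t 23.7 p [0.4143 0.1236 0.1023] q [1.300e-02 3.100e-02 2.061e+00 1.000e-03 1.054e+00 3.420e-01] F [ 0.6 -0.1  0.3] op 0.572
rot total [-0.0011 -0.0012 -0.6427] rows>= 10.8
slide total in cur frame [1.637 2.74  0.033]  in target frame [-3.178  0.287  0.046]
```

View pics/b_g3_side.png

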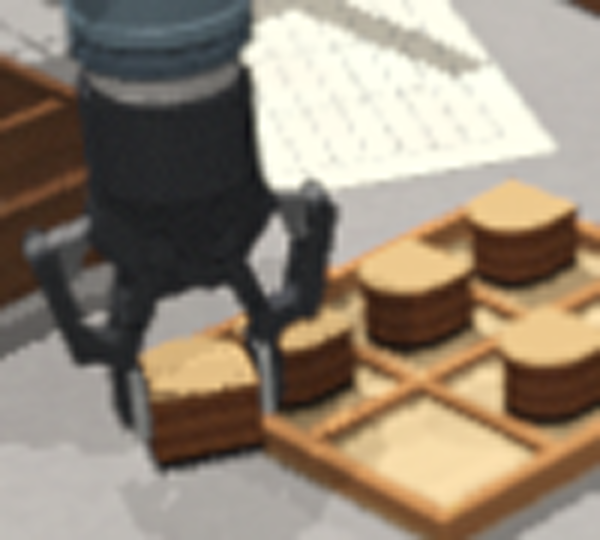

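Call:
drive_tool([
  {"slide": [0,0,-0.2],"delta_rot": [0,0,-0.054],"hand": 0},
  {"slide": [0,0,0],"delta_rot": [0,0,-0.054],"hand": 0},
  {"slide": [0,0,0],"delta_rot": [0,0,-0.054],"hand": 0},
  {"slide": [0,0,0],"delta_rot": [0,0,-0.054],"hand": 0},
  {"slide": [0,0,0],"delta_rot": [0,0,-0.054],"hand": 0},
])

```text
time_s: 24.38
eef_pos: [0.415, 0.1236, 0.1117]
eef_rot: [-0.001, 0.499, 0.866, -0.0]
wrist_force: [0.2, 0.5, -0.9]
opening: 0.574
```

Call:
drive_tool([
  {"slide": [0,0,0],"delta_rot": [0,0,-0.054],"hand": 0},
  {"slide": [0,0,0],"delta_rot": [0,0,-0.054],"hand": 0},
  {"slide": [0,0,0],"delta_rot": [0,0,-0.054],"hand": 0},
  {"slide": [0,0,0],"delta_rot": [0,0,-0.054],"hand": 0},
  {"slide": [0,0,0],"delta_rot": [0,0,-0.054],"hand": 0},
])

```text
time_s: 25.0
eef_pos: [0.4151, 0.1236, 0.1117]
eef_rot: [-0.001, 0.099, 0.995, 0.0]
wrist_force: [0.4, -0.5, 0.1]
opening: 0.574
```

Call:
drive_tool([
  {"slide": [0,0,0],"delta_rot": [0,0,-0.052],"hand": 0},
  {"slide": [0,0,0],"delta_rot": [0,0,-0.051],"hand": 0},
  {"slide": [-0.7,0.08,0],"delta_rot": [0,0,0],"hand": 0},
  {"slide": [-0.8,0.08,0],"delta_rot": [0,0,0],"hand": 0},
  {"slide": [-0.8,0.08,0],"delta_rot": [0,0,0],"hand": 0},
])

```text
time_s: 25.62
eef_pos: [0.529, 0.1496, 0.1114]
eef_rot: [-0.001, -0.06, 0.998, 0.0]
wrist_force: [0.6, -0.2, -1.1]
opening: 0.573
```

```bash
python3 -c "
from go import *
plan([.5704,.1568,.05],1.6903,0)"
```

```text
t 25.625 p [0.529  0.1496 0.1114] q [ 5.900e-02  2.660e-01  1.767e+00  1.000e-03  1.111e+00 -1.633e+00] F [ 0.6 -0.2 -1.1] op 0.573
rot total [ 0.0003 -0.0007  0.0003] rows>= 0.0
slide total in cur frame [-0.843  0.041  1.227]  in target frame [-0.84   0.043  1.229]
```

Call:
drive_tool([
  {"slide": [-0.6,0.04,0],"delta_rot": [0,0,0],"hand": 0},
  {"slide": [-0.2,0,0.3],"delta_rot": [0,0,0],"hand": 0},
  {"slide": [0,0,0.5],"delta_rot": [0,0,0],"hand": 0},
  {"slide": [0,0,0.4],"delta_rot": [0,0,0],"hand": 0},
  {"slide": [0,0,0],"delta_rot": [0,0,0],"hand": 0},
])

```text
time_s: 26.25
eef_pos: [0.5654, 0.156, 0.0491]
eef_rot: [-0.003, -0.06, 0.998, 0.0]
wrist_force: [-0.2, 0.1, -0.8]
opening: 0.574
```

```bash
python3 -c "
from go import *
plan([.5704,.1568,.0188],1.6903,0)
from h import *
for n,b in(('side',(200,130,130,90)),('top',(110,135,110,120))):
    im=ctrl.camera(n)['frame'][:,:,::-1];crop(im,*b,5,f'pics/b_pl_{n}.png')"
```

```text
t 26.25 p [0.5654 0.156  0.0491] q [ 6.700e-02  4.330e-01  1.691e+00  1.000e-03  1.024e+00 -1.625e+00] F [-0.2  0.1 -0.8] op 0.574
rot total [ 0.0004 -0.0021  0.0003] rows>= 0.0
slide total in cur frame [-0.106  0.002  0.605]  in target frame [-0.102  0.003  0.606]
```

View pics/b_pl_side.png

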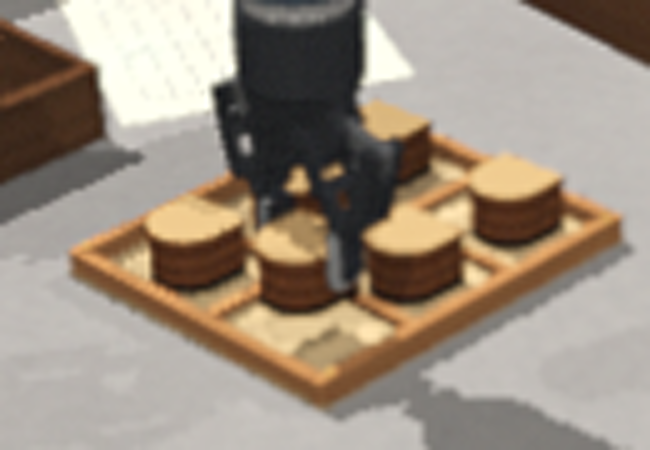

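Call:
drive_tool([
  {"slide": [-0.05,0,0.2],"delta_rot": [0,0,0],"hand": 0},
  {"slide": [0,0,0.2],"delta_rot": [0,0,0],"hand": 0},
  {"slide": [0,0,0.08],"delta_rot": [0,0,0],"hand": 0},
  {"slide": [0,0,0],"delta_rot": [0,0,0],"hand": 0},
  {"slide": [0,0,0],"delta_rot": [0,0,0],"hand": 0},
])

```text
time_s: 26.98
eef_pos: [0.5698, 0.1565, 0.027]
eef_rot: [-0.001, -0.06, 0.998, 0.0]
wrist_force: [0.2, 0.1, -0.4]
opening: 0.576
```

Call:
drive_tool([
  {"slide": [0,0,0.1],"delta_rot": [0,0,0],"hand": 0},
  {"slide": [0,0,0.05],"delta_rot": [0,0,0],"hand": 0},
  {"slide": [0,0,0.02],"delta_rot": [0,0,0],"hand": 0},
  {"slide": [0,0,0],"delta_rot": [0,0,0],"hand": 0},
  {"slide": [0,0,0],"delta_rot": [0,0,0],"hand": 0},
])

```text
time_s: 27.6
eef_pos: [0.5697, 0.1565, 0.0184]
eef_rot: [-0.001, -0.06, 0.998, 0.0]
wrist_force: [-0.6, -0.1, -1.1]
opening: 0.573
```

Call:
drive_tool([
  {"slide": [0,0,0.015],"delta_rot": [0,0,0],"hand": 0},
  {"slide": [0,0,0],"delta_rot": [0,0,0],"hand": 0},
  {"slide": [0,0,0.01],"delta_rot": [0,0,0],"hand": 0},
  {"slide": [0,0,0],"delta_rot": [0,0,0],"hand": 0},
  {"slide": [0,0,0],"delta_rot": [0,0,0],"hand": 0},
])

```text
time_s: 28.22
eef_pos: [0.5698, 0.1565, 0.0178]
eef_rot: [-0.001, -0.06, 0.998, 0.0]
wrist_force: [-1.5, -0.2, 5.5]
opening: 0.573
```

Contact with the floor (force rose by 6.6 N). Release and retreat.

Call:
drive_tool([
  {"slide": [0,0,0],"delta_rot": [0,0,0],"hand": 0.6},
  {"slide": [0,0,0],"delta_rot": [0,0,0],"hand": 0.65},
  {"slide": [0,0,0],"delta_rot": [0,0,0],"hand": 0.7},
  {"slide": [0,0,0],"delta_rot": [0,0,0],"hand": 0.75},
  {"slide": [0,0,0],"delta_rot": [0,0,0],"hand": 0.75},
])

```text
time_s: 28.85
eef_pos: [0.5696, 0.1565, 0.017]
eef_rot: [-0.001, -0.06, 0.998, 0.0]
wrist_force: [-0.2, 0.3, -0.5]
opening: 0.753
```

Call:
drive_tool([
  {"slide": [0,0,-0.2],"delta_rot": [0,0,0],"hand": 0.75},
  {"slide": [0,0,-0.5],"delta_rot": [0,0,0],"hand": 0.75},
  {"slide": [0,0,-0.9],"delta_rot": [0,0,0],"hand": 0.75},
  {"slide": [0,0,-0.9],"delta_rot": [0,0,0],"hand": 0.75},
  {"slide": [0,0,-0.9],"delta_rot": [0,0,0],"hand": 0.75},
])

```text
time_s: 29.48
eef_pos: [0.57, 0.1564, 0.1894]
eef_rot: [-0.001, -0.06, 0.998, 0.0]
wrist_force: [0.6, 0.0, 0.0]
opening: 0.751
```

Call:
drive_tool([
  {"slide": [0.8,0,0],"delta_rot": [0,0,0],"hand": 0.75},
  {"slide": [0.8,0,0],"delta_rot": [0,0,0],"hand": 0.75},
  {"slide": [0.8,0,0],"delta_rot": [0,0,0],"hand": 0.75},
  {"slide": [0.5,0,0],"delta_rot": [0,0,0],"hand": 0.75},
  {"slide": [0,0,0],"delta_rot": [0,0,0],"hand": 0.75},
])

```text
time_s: 30.1
eef_pos: [0.4253, 0.139, 0.1882]
eef_rot: [-0.001, -0.06, 0.998, 0.0]
wrist_force: [0.5, -0.5, -0.6]
opening: 0.748
```

```bash
python3 - <<'E'
from go import *
from h import *
o=ctrl.get_obs();print(o["time_s"],o["eef_pos"])
for n,b in(('side',(200,130,130,90)),('top',(110,135,110,120))):
    im=ctrl.camera(n)['frame'][:,:,::-1];cv2.imwrite(f'pics/fin_{n}.png',im);crop(im,*b,5,f'pics/finc_{n}.png')
E
```

```text
30.1 [0.42528412 0.13902395 0.18820821]
```

View pics/fin_side.png

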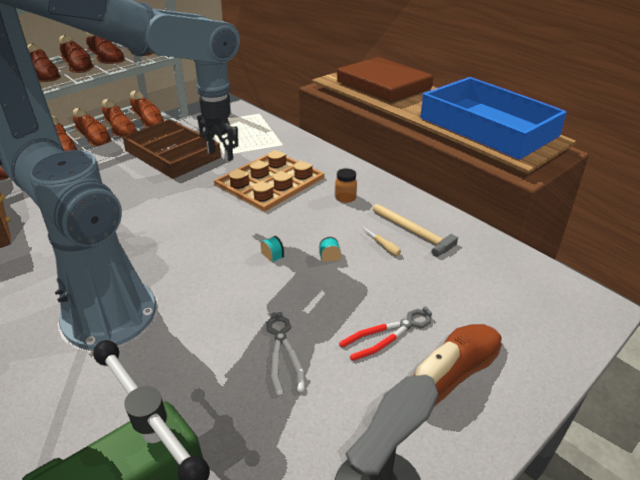

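View pics/finc_top.png

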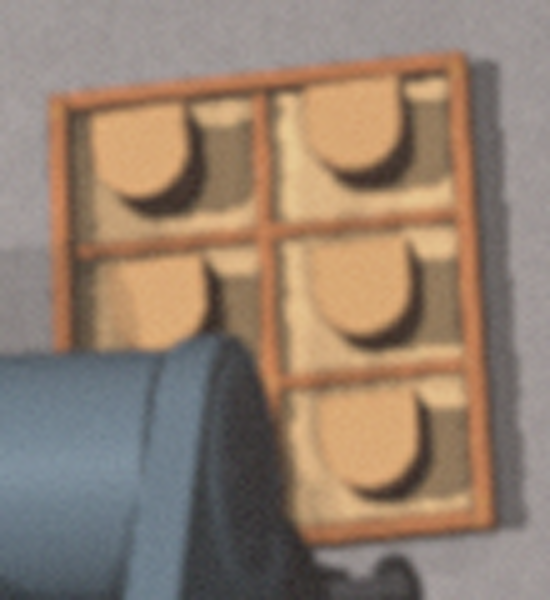

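View pics/finc_side.png

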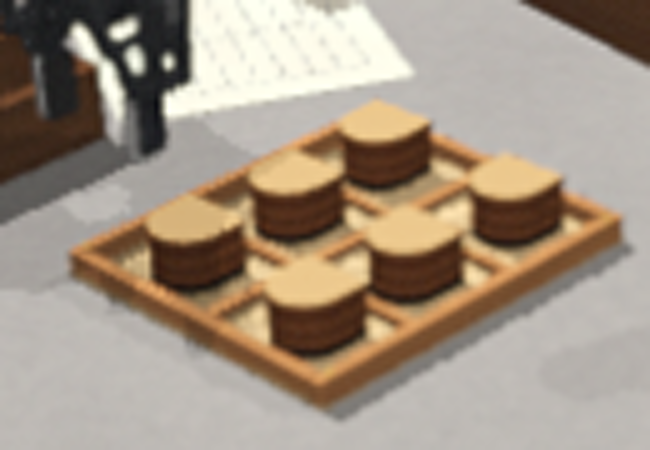

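```bash
python3 - <<'E'
from fit import *
t=np.array([.63745,.2192,0]);yaw=.1195;R=up([0,0,yaw])[0]
im1=cv2.imread("pics/full1_top.png");im={"side":cv2.imread("pics/fin_side.png"),"top":cv2.imread("pics/fin_top.png")}
top=np.c_[O,np.full(len(O),.038)]
out=[]
for I,n,b in((im["side"],"side",(210,145,120,70)),(im["top"],"top",(115,140,105,110)),(im1,"top",(115,140,105,110))):
    u,v,w,h=b;f=5;c=cv2.resize(I[v:v+h,u:u+w],None,fx=f,fy=f,interpolation=cv2.INTER_CUBIC)
    for y in(.054,-.054):
        W=(top+[-.084,y,.006])@R.T+t
        p=(cams[n].proj(W)-[u,v]+.5)*f-.5
        cv2.polylines(c,[np.round(p).astype(int)],True,(0,0,255),1)
    out.append(c)
cv2.imwrite("pics/ov_s.png",out[0]);cv2.imwrite("pics/ov_t.png",cv2.resize(np.hstack(out[1:]),(790,414)))
E
```

```text
(no output)
```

View pics/ov_s.png

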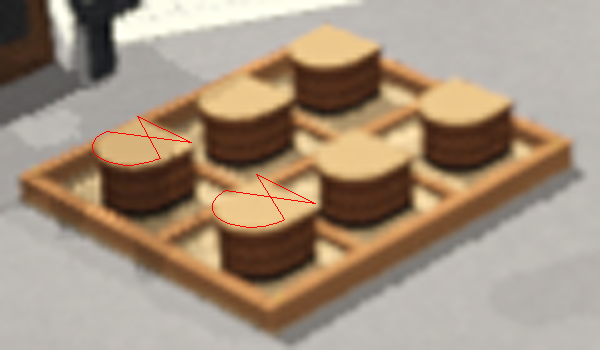

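View pics/ov_t.png

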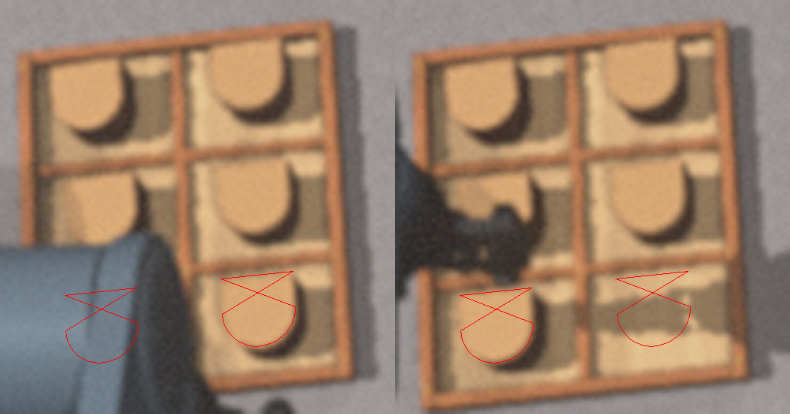

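```bash
python3 -c "
from bench import ctrl
print(ctrl.hand_in(), ctrl.get_obs()['time_s'])"
```

```text
the job is handed in; nothing more can be done
the job is handed in; nothing more can be done
```

Both heels are in the near compartments, rubber down with their flat fronts to tray +x, and the job is handed in at about 30 s of the 59 s allowed.

- **heel_a:** I gripped it on its flanks and set it down in the left compartment.
- **heel_b:** The arm could not place it directly at the needed tilt. I picked it up tilted 30°, stood it upright on clear bench, gripped it again from above and set it in the right compartment.

**Last checks:**
- The projected outlines of both compartment targets match the heels to within a few millimetres. For heel_b this used both final views.
- For heel_a, the arm blocks the final top view, so that check rests on the final side view and an earlier top view taken after it was placed.
- When heel_b reached the floor, the wrist force rose by about 6.6 N. For heel_a I had no clear force reading at contact and went by height.
- The other heels, tools, jar and shoe look unmoved in the final side view, judged by eye only.
- No check failed. My per-camera position fits for the loose heels differed by a few millimetres, and up to 8 mm in y for heel_b standing on the bench.

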